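# Hang the hook-lipped bin on the slatted rack

### The arm

A 7-joint arm with a two-finger parallel gripper is mounted at the origin on the work surface. World frame = base frame: x ahead of the robot, y to its left, z up, the work surface at z = 0. Lengths are in m, angles in rad, forces in N, time in s.
With the tool pointing down it reaches from about 0.4 to 0.85 m from the base axis. Payload 10.4 kg.
Tool frame: the origin (TCP) lies at the very end of the fingers, on their centre line; the grasp point (between the pads) lies r.hold_point_z behind it (r.hold_point_z is the distance from the TCP to the grasp point, in m); z points along the fingers, y is the direction in which the jaws open and shut (so a half turn about z gives the same grasp; the last joint's range is limited). The gripper opens to 87 mm and grips with 3 to 60 N. Pads are 19 mm wide; open, the fingers measure 117 mm over their backs; the gripper's body (75 mm by 190 mm) begins 51 mm behind the grasp point.
Start: joints at [-1.176, 0.332, -0.065, 1.46, 0.022, 1.35, -0.088], TCP at [0.254, 0.571, 0.223] pointing down, gripper open.
Joint ranges: [-2.6, 2.6], [-0.5, 2.12], [-1.47, 1.34], [0.16, 2.42], [-1.27, 4.41], [0.06, 2.06], [-2.6, 2.6]. Speed limits (rad/s): [2.22, 2.22, 2.79, 2.79, 3.14, 3.14, 3.14].

### API

Orientations are given as a unit quaternion [x, y, z, w].
In Python, from bench import r gives the robot as it stands.
- The arm moves only by the tool send_rows, never from a script. Its argument "commands" is a list of rows, each a list of 7 numbers: the shift along the world's x, y, z normalised to -1 to 1, where 1 is 0.03 m, then the turn, a rotation vector about the world's x, y, z normalised to -1 to 1, where 1 is 5 degrees, then the gripper command: -1 is fully open, 1 is shut, values between are in proportion. In form: [[tx, ty, tz, ax, ay, az, jaw], ...]. A call has 1 to 10 rows; each row shifts and turns the pose as measured when the row begins; what a row does not reach is not made up. A row lasts 1/12 s, in which the tool goes at most 41.7 mm and 7.16 degrees, less where a joint would pass 70% of its speed; a pose out of reach is approached as far as the arm can. A call with a number of a shift or a turn outside -1 to 1 is refused whole. A call with a gripper value outside its range is refused whole. The fingers move at their own pace and stop on an object; "grip_force" is the grip in N (left out, the last holds). Time passes only in rows, so rows that do not move let the fingers close. It gives the time, the measured TCP pose, the force and the opening at its end, in the units of the state.
- r.read_state(): the state, without advancing time (a new reading comes with each control period).
- r.camera(name): name is "scene" or "top" or "wrist"; returns the picture (420x560x3 uint8, blue, green, red); there is no depth.
- r.calibration(name): a dict with "K" (3x3 intrinsics, pixels), "R" (3x3) and "t" (3): a world point X has camera coordinates R X + t; the wrist camera has in their place "mount" (4x4, takes a point from camera to tool coordinates, whose origin is the TCP and whose axes are the flange's). Camera axes: x right, y down, z forward; pixel columns grow to the right and rows downward; lengths in m; the calibration is good to about 2 mm. A picture is of the moment at which its call begins: read the wrist's pose just before it. calibration takes no time and is no camera call.
- r.close_job(): hands the job in, once; it reports no verdict.
The state is a dict: "time": time; "joint_positions": joint angles; "joint_vel": joint speeds; "joint_torque": joint torques, N m; "ee_pos": TCP position; "eef_rot": TCP orientation; "ft_force": force on the tool from outside, world axes, zero at the start; "torque": the same for the moment, N m; "width": finger opening in m.
Only numpy, scipy, OpenCV 4.12 (cv2) and the standard library are available. Lean on these libraries where they do the work, as an engineer would, in place of code of your own. Each camera call takes 0.05 s, during which the arm holds its last target.

### The job

Hang the small empty steel bin on the slatted rack, whose slats may sit a little higher or lower than nominal: tilt its lip in through the gap under the top slat and up behind that slat, then turn it down until it sits fully home, upright, with its back flat against the slat below, about midway between the two planters. Let go of it, and leave everything else on the table where it stands.

Things in the scene. Friction and masses are not known exactly. Their poses are not given: they have to be found in the camera images.
- rack_gap (a point): Nominal point on the rack, 150 mm above the table: mid-width, front face of the middle slat, at its top edge. x goes from front to back through the slats, y along them, z up. The slats are set together up to 10 mm higher or lower than this point says (not in the reading; firm): feel or look. At nominal: middle slat z -75 to 0 mm, open gap 0 to 22, top slat 22 to 47; all x 0 to 6 mm.
- rack: The fixed rack, origin on the table under the slats' front face, mid-width, axes as rack_gap: three grey slats 440 mm wide on two dark posts behind them at y +-200 mm, 197 mm high; open behind. Two planters with ivy hang on the slats' front at y +-150 mm: 75 mm wide, 65 mm high, 63 mm out, rims at about 145 mm; the front between y +-112 mm is free. The lower gap is not used.
- bin_center (a point): Centre of the loose open-topped steel bin, half-way up its 55 mm sides, 27.5 mm above its underside. 100 mm long (x), 50 mm wide (y: grip across it); front wall (-x) 35 mm high; back plate (outer face x +50 mm) 75 mm high; walls 4 mm; about 0.25 kg. x towards its back, y left, z up. Starts upright on the table, its back roughly away from the robot.
- bin_heel (a point): Point on the bin (same axes), 50 mm behind and 42.5 mm above bin_center, mid-width: where the underside of the tongue meets the back plate's outer face. The tongue, 40 mm wide, 5 mm thick, runs 14 mm backwards and ends in an upright lip. Hung right, the tongue rests on the middle slat's top edge, the back plate lies on its front.
- bin_tip (a point): Top middle of the bin's lip (same axes), 61.5 mm behind and 72.5 mm above bin_center. The lip is 40 mm wide, 5 mm thick, rises 30 mm from the tongue's underside, its front face 9 mm behind the back plate's outer face. It is taller than the gap and passes it only with the bin tilted front up, about 40 degrees; hung right it stands behind the top slat with 3 mm of play.
- bin: The same bin; origin at the centre of its underside, axes as bin_center.
- pot: Bystander: white plastic citronella pot with ribbed screw cover, diameter 92 mm, 78 mm high; origin at the centre of its underside.
- lamp: Bystander: glass hurricane lamp on a dark foot with a candle, diameter 100 mm, 182 mm high; origin at the centre of its underside.
- trivet: Bystander: flat bamboo fan-shaped trivet lying on the table, about 170 mm long, 130 mm wide, 12 mm high; origin near its middle at its underside; the fan's narrow end is at its -x.
- lighter: Bystander: steel lighter stand, foot diameter 68 mm, with an upright black and steel lighter, 183 mm high; origin at the centre of its underside.
- dish: Bystander: round red ceramic dish with a hinged flap lid, shut, diameter 110 mm, 47 mm high; origin at the centre of its underside.
- tumbler: Bystander: green glass tumbler, diameter 72 mm, 90 mm high; origin at the centre of its underside.
Things that resemble listed ones, but are neither listed nor needed, are in the scene too. What is shaped like the bin but yellow is not meant.

How it is judged:
By the outcome, as a careful person would: the job done as asked, in the order asked, and still so for the second after the job is handed in, with the robot touching nothing.
It also fails if it takes over 54 s, if anything falls off the work surface, if the arm or the gripper's body presses on something with over 40 N, if the wrist force passes 120 N, or if a joint passes its speed limit or range.

## Working session

There is one attempt and no reset: what is moved stays moved. The work goes in short steps, Python scripts to look and compute and a tool call to move; the robot and the scene stay as the last step left them, time stands still between calls to the robot, and variables do not carry over. Pictures are saved under pics/ and viewed, and the job is handed in when it is done.

Besides the shell and the picture viewer there is one more tool, called after ">>>" by a JSON object that holds its "api" and its "payload". send_rows: Moves the arm, as the interface text tells. Scaled input: -1 to 1 covers 0.03 m each way for a shift and 5 degrees each way for a turn. Its arguments: {"type":"object","properties":{"commands":{"type":"array"},"grip_force":{"type":"number"}},"required":["commands"]}

```bash
mkdir -p pics; ls; python3 - <<'E'
from bench import r
import cv2
print(r.read_state()); print(r.hold_point_z)
for n in("scene","top","wrist"):
    cv2.imwrite(f"pics/{n}0.png",r.camera(n)); print(n,r.calibration(n))
E
```

```text
pics
{'time': 0.0, 'joint_positions': array([-1.17563528,  0.33290984, -0.06468406,  1.46091826,  0.02163391,
        1.34988359, -0.08849197]), 'joint_vel': array([-7.08058985e-04, -1.10458341e-03, -7.48163426e-04,  2.47286607e-06,
       -1.84327777e-03,  2.59631013e-04, -3.89571214e-04]), 'joint_torque': array([ 1.11917957e-04, -6.23257184e+01,  2.49044312e-02, -3.89904642e+01,
       -6.12307666e-02,  3.95988591e-02,  1.28397865e-04]), 'ee_pos': array([0.25344481, 0.57089902, 0.2217412 ]), 'eef_rot': array([ 2.07354604e-01,  9.78265589e-01, -7.04689754e-04, -9.72857344e-05]), 'ft_force': array([ 0.25185767, -0.26736297,  0.08490088]), 'torque': array([-0.03633077, -0.00915361, -0.04085776]), 'width': 0.08712483875763308}
0.0187
scene {'K': array([[379.30237289,   0.        , 274.36920539],
       [  0.        , 379.30237289, 208.78612527],
       [  0.        ,   0.        ,   1.        ]]), 'R': array([[-0.8544196 ,  0.51923362,  0.01906806],
       [ 0.30766928,  0.53517315, -0.7867206 ],
       [-0.4186965 , -0.66632285, -0.61701467]]), 't': array([ 0.48634218, -0.0216446 ,  1
[... 199 characters left out ...]
58 , -0.99992318, -0.00560325],
       [-0.9965623 , -0.01055818, -0.08217115],
       [ 0.08210568,  0.00649245, -0.99660248]]), 't': array([-0.07416811,  0.5602069 ,  1.06787938])}
wrist {'K': array([[325.43076521,   0.        , 279.05411038],
       [  0.        , 325.43076521, 214.19264768],
       [  0.        ,   0.        ,   1.        ]]), 'mount': array([[-1.16122457e-03, -9.65338006e-01, -2.61000355e-01,
         7.24236305e-02],
       [ 9.99999216e-01, -1.24315314e-03,  1.48809424e-04,
        -5.27130800e-04],
       [-4.68114803e-04, -2.60999978e-01,  9.65338693e-01,
        -1.61359768e-01],
       [ 0.00000000e+00,  0.00000000e+00,  0.00000000e+00,
         1.00000000e+00]])}
```

View pics/scene0.png

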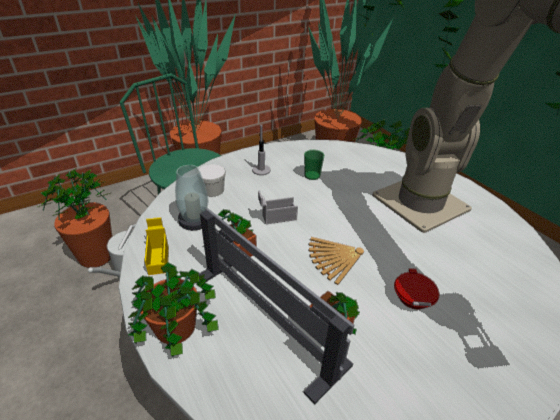

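View pics/top0.png

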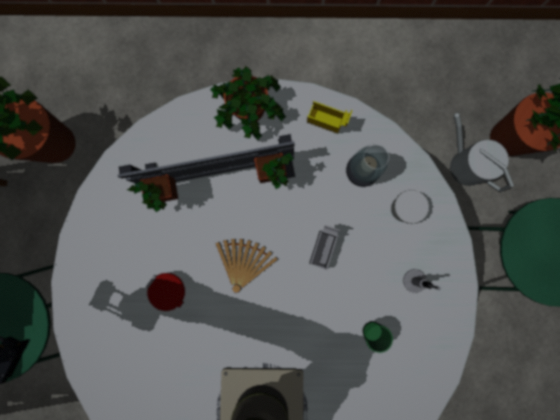

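View pics/wrist0.png

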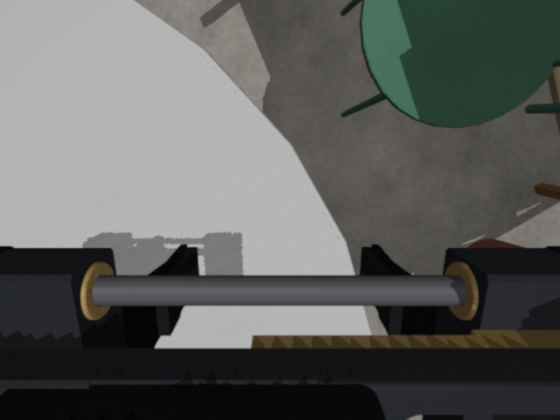

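```bash
python3 - <<'E'
import cv2,numpy as np
t=cv2.imread("pics/top0.png");s=cv2.imread("pics/scene0.png")
a=cv2.resize(t[210:285,280:380],None,fx=8,fy=8,interpolation=cv2.INTER_CUBIC)
cv2.imwrite("pics/c1.png",a)
cv2.imwrite("pics/c2.png",cv2.resize(s[180:230,240:320],None,fx=10,fy=10,interpolation=cv2.INTER_CUBIC)[:600])
cv2.imwrite("pics/c3.png",cv2.resize(t[130:210,110:310],None,fx=4,fy=4,interpolation=cv2.INTER_CUBIC))
cv2.imwrite("pics/c4.png",cv2.resize(s[190:410,180:380],None,fx=2.7,fy=2.7,interpolation=cv2.INTER_CUBIC))
E
```

```text
(no output)
```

View pics/c1.png

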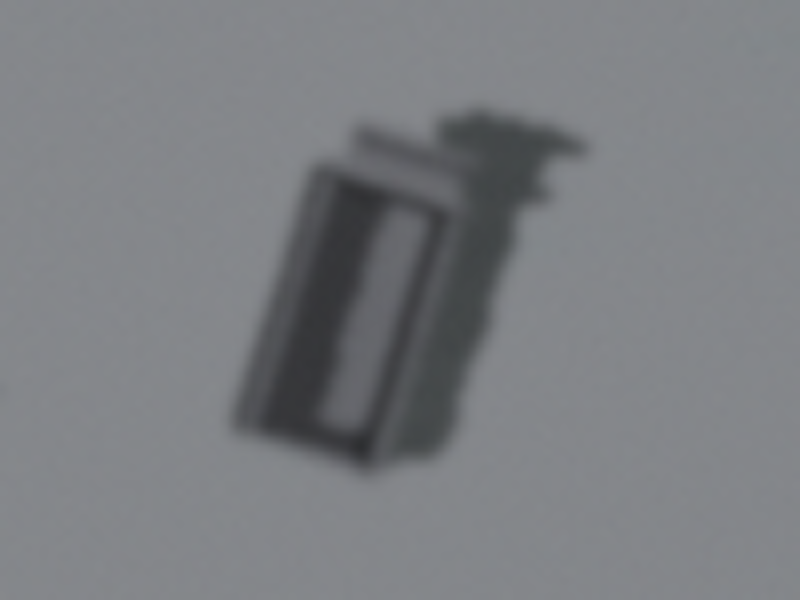

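View pics/c2.png

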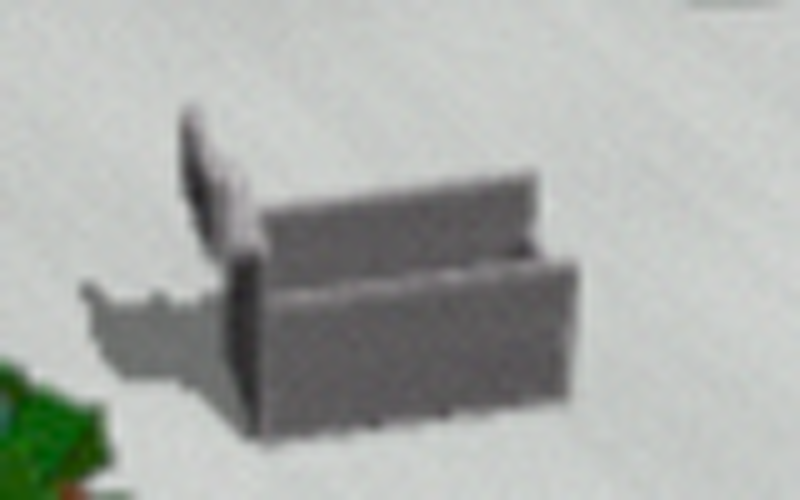

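View pics/c3.png

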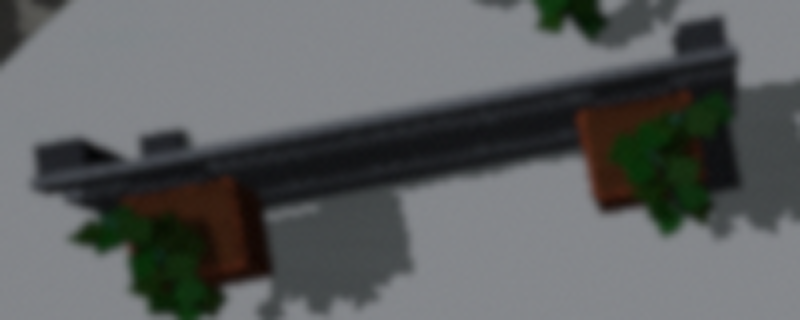

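View pics/c4.png

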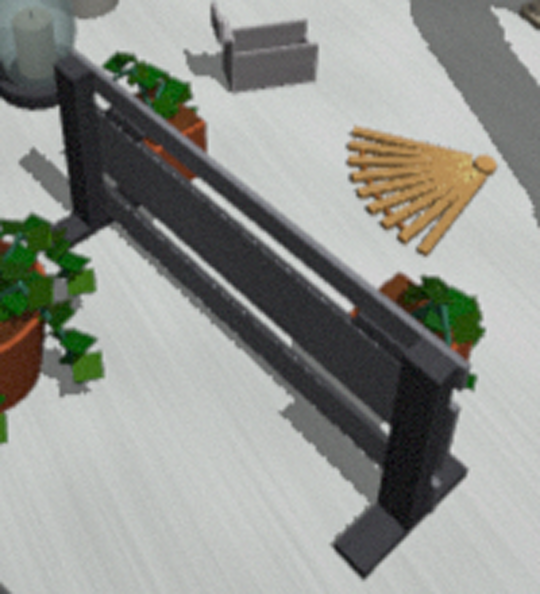

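```bash
cat > h.py <<'E'
import numpy as np,cv2
from scipy.optimize import least_squares
from scipy.spatial.transform import Rotation as Ro
from bench import r
cal={n:r.calibration(n) for n in("scene","top","wrist")}
def proj(n,X,st=None):
    c=cal[n];X=np.atleast_2d(X)
    if n=="wrist":
        M=c["mount"];Rt=Ro.from_quat(st["eef_rot"]).as_matrix();p=np.array(st["ee_pos"])
        q=((X-p)@Rt-M[:3,3])@M[:3,:3]
    else: q=X@c["R"].T+c["t"]
    q=q@c["K"].T
    return q[:,:2]/q[:,2:]
def pose(p,L,z0=0):
    c,s=np.cos(p[2]),np.sin(p[2]);L=np.atleast_2d(np.array(L,float))
    return L@np.array([[c,s,0],[-s,c,0],[0,0,1]])+[p[0],p[1],z0+(p[3] if len(p)>3 else 0)]
E
python3 - <<'E'
from h import *
sc=lambda u,v,k,o:((u+.5)/k-.5+o[0],(v+.5)/k-.5+o[1])
B=[("scene",sc(u,v,10,(240,180)),L) for u,v,L in[(255,440,(50,25,0)),(570,403,(-50,25,0)),(578,262,(-50,25,55)),(537,175,(-50,-25,55)),(262,250,(50,25,75))]]
B+=[("top",sc(u,v,8,(280,210)),L) for u,v,L in[(235,430,(-50,25,55)),(372,468,(-50,-25,55)),(320,165,(50,25,75)),(465,200,(50,-25,75)),(355,128,(64,20,100)),(482,160,(64,-20,100))]]
def f(p,ret=0):
    e=[proj(n,pose(p,np.array(L)/1e3))[0]-uv for n,uv,L in B]
    return np.array(e) if ret else np.ravel(e)
s=least_squares(f,[.4,-.15,-.25],loss='soft_l1');print("bin",s.x,np.degrees(s.x[2]));print(f(s.x,1).round(1))
# rack
R_=[("scene",sc(u,v,2.7,(180,190)),L) for u,v,L in[(75,52,(6,-220,197)),(468,368,(0,220,197)),(440,385,(6,220,197))]]
R_+=[("top",sc(u,v,4,(110,130)),L) for u,v,L in[(36,187,(0,220,197)),(735,53,(0,-220,197))]]
B=R_
s=least_squares(f,[.65,.1,-.2],loss='soft_l1');print("rack",s.x,np.degrees(s.x[2]));print(f(s.x,1).round(1))
B=R_
s=least_squares(f,[.65,.1,-.2,0],loss='soft_l1');print("rack",s.x,np.degrees(s.x[2]));print(f(s.x,1).round(1))
E
```

```text
bin [ 0.4513972  -0.16647972 -0.29675126] -17.002594752105587
[[ 0.2  1.5]
 [-0.2  0.5]
 [ 0.   0.7]
 [-0.5 -0.1]
 [-0.4  1.2]
 [ 0.1  1.2]
 [ 0.3  2. ]
 [ 0.8 -0.4]
 [ 0.2  0.7]
 [ 0.5 -0.6]
 [-1.  -0. ]]
rack [0.67021542 0.13365862 0.19003841] 10.888398853632404
[[-2.4  0.1]
 [-0.8  0.9]
 [ 7.4 -3.4]
 [-1.7 -0.6]
 [ 0.7  1.2]]
rack [ 0.66952671  0.1329735   0.18813487 -0.00236342] 10.779334251951342
[[-2.   0.6]
 [-1.1  1.4]
 [ 7.1 -3. ]
 [-1.  -0.3]
 [ 1.   1.9]]
```

>>> {"api": "send_rows", "payload": {"commands": [[0.3,-0.9,0.1,0,0,1,-1],[0.3,-0.9,0.1,0,0,1,-1],[0.3,-0.9,0.1,0,0,1,-1],[0.3,-0.9,0.1,0,0,1,-1],[0.3,-0.9,0.1,0,0,1,-1],[0.3,-0.9,0.1,0,0,1,-1],[0.3,-0.9,0.1,0,0,1,-1],[0.3,-0.9,0.1,0,0,0,-1],[0.3,-0.9,0.1,0,0,0,-1],[0.3,-0.9,0.1,0,0,0,-1]]}}

```text
time: 0.98
ee_pos: [0.3397, 0.2921, 0.2475]
eef_rot: [-0.117, 0.993, -0.004, -0.002]
ft_force: [1.2, 0.4, 0.0]
width: 0.0866
```

>>> {"api": "send_rows", "payload": {"commands": [[0.3,-0.9,0.1,0,0,0,-1],[0.3,-0.9,0.1,0,0,0,-1],[0.3,-0.9,0.1,0.19,-0.98,0,-1],[0.3,-0.9,0.1,0.19,-0.98,0,-1],[0.3,-0.9,0.1,0.19,-0.98,0,-1],[0.3,-0.9,0.1,0.19,-0.98,0,-1],[0.3,-0.9,0.1,0.19,-0.98,0,-1],[0.3,-0.9,0.1,0.19,-0.98,0,-1],[0,0,0,0,0,0,-1]]}}

```text
time: 1.73
ee_pos: [0.4015, 0.1057, 0.2694]
eef_rot: [-0.111, 0.974, 0.018, 0.197]
ft_force: [-0.6, 0.2, 1.0]
width: 0.0873
```

```bash
python3 - <<'E'
from h import *
st=r.read_state();im=r.camera("wrist");cv2.imwrite("pics/w1.png",im)
import pickle;pickle.dump(st,open("w1.pkl","wb"))
print(st["time"],st["ee_pos"],st["joint_positions"],Ro.from_quat(st["eef_rot"]).as_matrix())
E
```

```text
1.7333 [0.40147753 0.10574292 0.26940913] [-0.4243986  -0.48745736 -0.01549055  2.18283878  0.09455683  1.0603374
  1.32899852] [[-0.89782887 -0.22417823  0.3790085 ]
 [-0.20989841  0.97451145  0.07918396]
 [-0.38709944 -0.00845964 -0.92199916]]
```

View pics/w1.png

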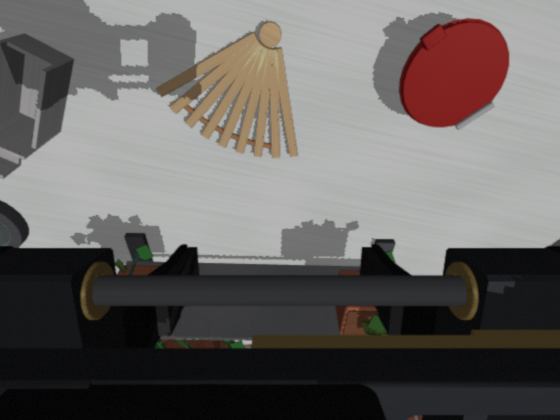

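>>> {"api": "send_rows", "payload": {"commands": [[1,0.1,0.2,0.19,-0.98,0,-1],[1,0.1,0.2,0.19,-0.98,0,-1],[1,0.1,0.2,0.19,-0.98,0,-1],[1,0.1,0.2,0,0,0,-1],[1,0,0.2,0,0,0,-1],[0,0,0,0,0,0,-1]]}}

```text
time: 2.28
ee_pos: [0.5548, 0.1257, 0.298]
eef_rot: [-0.112, 0.939, 0.029, 0.323]
ft_force: [-0.6, -1.0, -0.7]
width: 0.0869
```

```bash
python3 - <<'E'
from h import *
st=r.read_state();im=r.camera("wrist");cv2.imwrite("pics/w2.png",im)
import pickle;pickle.dump(st,open("w2.pkl","wb"))
print(st["time"],st["ee_pos"],st["joint_positions"],Ro.from_quat(st["eef_rot"]).as_matrix())
for y in(-100,0,100): print(y,proj("wrist",pose([.6700,.1333,.189],np.array([[0,y,75],[0,y,150],[0,y,172],[0,y,197],[6,y,197]])/1e3),st).round().tolist())
E
```

```text
2.2833 [0.55477009 0.12573088 0.29804062] [-0.42059724 -0.2917561   0.04783846  2.09254982  0.17849534  0.69285776
  1.33845855] [[-0.76575674 -0.22862887  0.60112016]
 [-0.1914998   0.97333904  0.12624953]
 [-0.61395801 -0.01843797 -0.78912331]]
-100 [[185.0, 144.0], [172.0, 190.0], [168.0, 206.0], [162.0, 226.0], [163.0, 229.0]]
0 [[267.0, 148.0], [264.0, 194.0], [263.0, 210.0], [262.0, 229.0], [262.0, 233.0]]
100 [[348.0, 151.0], [355.0, 198.0], [358.0, 213.0], [361.0, 233.0], [359.0, 236.0]]
```

View pics/w2.png

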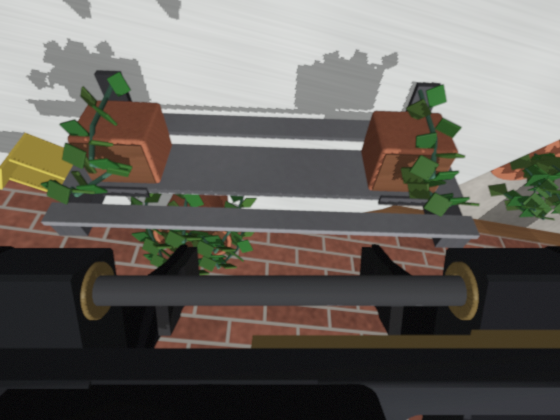

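```bash
python3 - <<'E'
import cv2
im=cv2.imread("pics/w2.png")
cv2.imwrite("pics/c5.png",cv2.resize(im[90:245,40:300],None,fx=3,fy=3,interpolation=cv2.INTER_CUBIC))
cv2.imwrite("pics/c6.png",cv2.resize(im[90:245,240:500],None,fx=3,fy=3,interpolation=cv2.INTER_CUBIC))
g=cv2.cvtColor(im,6)
for u in(180,200,260,290,320,340,355): print(u,[f"{v}:{x}" for v,x in zip(range(105,245),g[105:245,u])][::1] if u in(290,) else "")
E
```

```text
180 
200 
260 
290 ['105:215', '106:212', '107:210', '108:197', '109:156', '110:140', '111:140', '112:144', '113:173', '114:206', '115:211', '116:203', '117:165', '118:97', '119:83', '120:82', '121:82', '122:82', '123:81', '124:82', '125:81', '126:81', '127:82', '128:82', '129:81', '130:81', '131:81', '132:81', '133:83', '134:84', '135:88', '136:96', '137:100', '138:123', '139:174', '140:207', '141:213', '142:212', '143:214', '144:214', '145:212', '146:206', '147:178', '148:110', '149:85', '150:83', '151:82', '152:83', '153:82', '154:83', '155:82', '156:83', '157:82', '158:83', '159:81', '160:82', '161:82', '162:82', '163:82', '164:82', '165:82', '166:82', '167:82', '168:82', '169:82', '170:82', '171:81', '172:82', '173:82', '174:82', '175:82', '176:82', '177:81', '178:83', '179:82', '180:82', '181:84', '182:84', '183:83', '184:83', '185:83', '186:81', '187:82', '188:81', '189:82', '190:82', '191:83', '192:85', '193:89', '194:97', '195:101', '196:121', '197:172', '198:207', '199:210', '200:209', '201:209', '202:211', '203:211', '204:212', '205:212', '206:213', '207:214', '208:214', '209:196', '210:133', '211:87', '212:82', '213:81', '214:82', '215:81', '216:81', '217:81', '218:82', '219:82', '220:82', '221:82', '222:82', '223:82', '224:82', '225:82', '226:82', '227:83', '228:92', '229:123', '230:151', '231:155', '232:143', '233:106', '234:82', '235:82', '236:84', '237:83', '238:81', '239:81', '240:81', '241:82', '242:84', '243:85', '244:87']
320 
340 
355
```

View pics/c5.png

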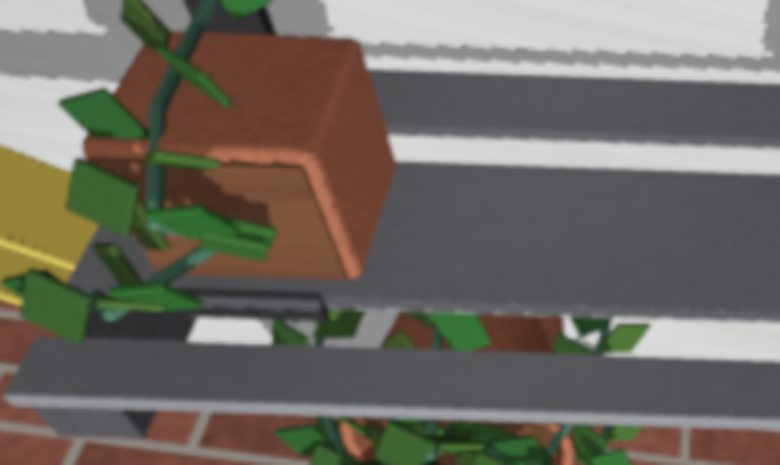

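View pics/c6.png

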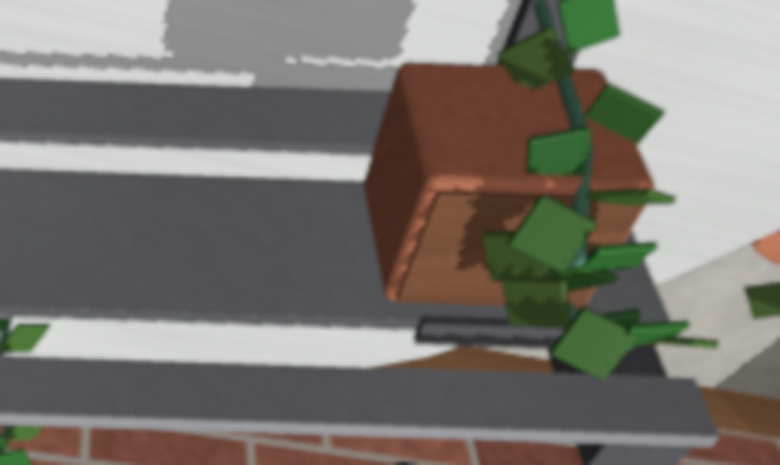

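```bash
python3 - <<'E'
import cv2
from h import *
s=cv2.imread("pics/scene0.png");t=cv2.imread("pics/top0.png")
cv2.imwrite("pics/c7.png",cv2.resize(s[260:360,240:340],None,fx=6,fy=6,interpolation=cv2.INTER_CUBIC))
cv2.imwrite("pics/c8.png",cv2.resize(s[200:290,190:290],None,fx=6,fy=6,interpolation=cv2.INTER_CUBIC))
P=[.67,.1333,.189]
for y in(-150,-50,0,50,150):print(y,proj("scene",pose(P,np.array([[0,y,197],[6,y,197],[6,y,172],[0,y,150],[6,y,150],[6,y,75]])/1e3)).round(1).tolist())
E
```

```text
-150 [[224.7, 222.2], [222.6, 223.3], [223.3, 231.5], [225.9, 237.4], [223.9, 238.5], [225.8, 260.8]]
-50 [[252.5, 245.0], [250.4, 246.3], [250.6, 254.7], [252.9, 260.5], [250.8, 261.8], [251.4, 284.3]]
0 [[268.0, 257.7], [265.8, 259.1], [265.7, 267.5], [267.8, 273.2], [265.7, 274.6], [265.5, 297.3]]
50 [[284.6, 271.4], [282.4, 272.8], [282.0, 281.3], [283.8, 287.0], [281.7, 288.5], [280.6, 311.1]]
150 [[322.0, 302.0], [319.8, 303.8], [318.6, 312.3], [319.7, 317.7], [317.5, 319.4], [314.2, 341.9]]
```

View pics/c7.png

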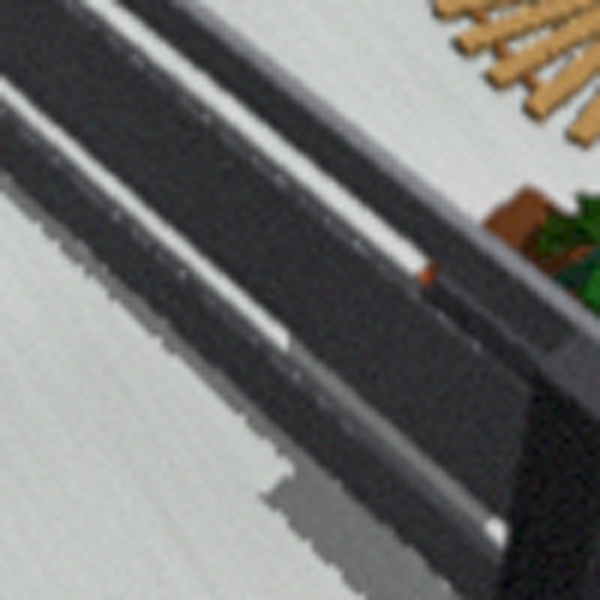

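View pics/c8.png

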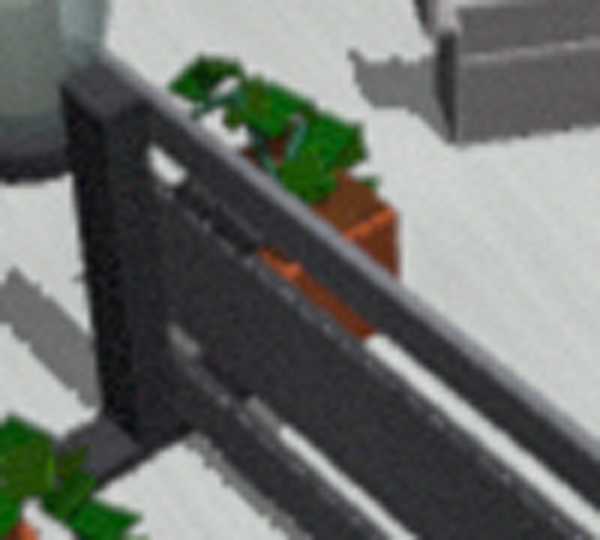

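```bash
cat > fit.py <<'E'
from h import *
import pickle
s=cv2.cvtColor(cv2.imread("pics/scene0.png"),6).astype(float);w=cv2.cvtColor(cv2.imread("pics/w2.png"),6).astype(float)
st=pickle.load(open("w2.pkl","rb"))
def edge(g,u,v0,v1,th,rising):
    c=g[:,u]
    for v in range(v0,v1):
        a,b=c[v],c[v+1]
        if (rising and a<th<=b) or (not rising and a>=th>b): return v+(th-a)/(b-a)
obs=[] # cam,u,v,(x,z)
P0=[.67,.1333,.189,0]
def rowat(n,p,u,x,z):
    ys=np.linspace(-.3,.3,61);q=proj(n,pose(p,np.c_[np.full(61,x),ys,np.full(61,z)]),st)
    o=np.argsort(q[:,0]);return np.interp(u,q[o,0],q[o,1])
for n,g,cols,L in[("scene",s,range(256,306,3),[((.006,.172),150,True),((0,.150),150,False),((.006,.075),150,True),]),
  ("wrist",w,list(range(180,200,4))+list(range(262,356,4)),[((0,.075),140,False),((.006,.150),150,True),((0,.172),145,False)])]:
    for (x,z),th,ri in L:
        for u in cols:
            v=rowat(n,P0,u,x,z);e=edge(g,u,int(v)-5,int(v)+6,th,ri)
            if e is not None: obs.append((n,u,e,x,z))
def f(q):
    p=[q[0],.1333,q[1],q[2]]
    return np.array([rowat(n,p,u,x,z)-v for n,u,v,x,z in obs])
if __name__=="__main__":
    for sel in("both","wrist","scene"):
        O=obs
        allobs=list(obs)
        obs[:]=[o for o in allobs if sel in("both",o[0])]
        S=least_squares(f,[.67,.189,0],loss='soft_l1',x_scale=[.01,.05,.01]);e=f(S.x)
        print(sel,len(obs),S.x)
        for k in sorted(set((o[0],o[3],o[4]) for o in obs)):
            i=[j for j,o in enumerate(obs) if (o[0],o[3],o[4])==k];print("  ",k,len(i),np.median(e[i]).round(2),e[i].std().round(2))
        obs[:]=allobs
E
python3 fit.py
```

```text
both 122 [0.66741058 0.2029127  0.0008232 ]
   ('scene', 0, 0.15) 17 0.08 0.09
   ('scene', 0.006, 0.075) 11 -0.01 0.07
   ('scene', 0.006, 0.172) 17 0.01 0.11
   ('wrist', 0, 0.075) 29 -0.45 0.11
   ('wrist', 0, 0.172) 24 -0.19 0.07
   ('wrist', 0.006, 0.15) 24 0.77 0.12
wrist 77 [ 0.67018307  0.20131808 -0.00170482]
   ('wrist', 0, 0.075) 29 -0.11 0.07
   ('wrist', 0, 0.172) 24 -0.46 0.06
   ('wrist', 0.006, 0.15) 24 0.63 0.11
scene 45 [0.66753358 0.20126737 0.00125278]
   ('scene', 0, 0.15) 17 0.06 0.08
   ('scene', 0.006, 0.075) 11 -0.03 0.07
   ('scene', 0.006, 0.172) 17 -0.06 0.11
```

```bash
python3 - <<'E'
from fit import *
for y0 in(.131,.1333,.136):
  # keep line fixed: x shifts along slat
  yaw=.202;P=[.6675-np.tan(yaw)*(y0-.1333),y0,yaw,.001]
  print(y0,proj("wrist",pose(P,np.array([[0,-220,197],[0,220,197],[0,-112.5,145],[0,112.5,145]])/1e3),st).round(1).tolist(),
   proj("top",pose(P,np.array([[0,-220,197],[0,220,197]])/1e3)).round(1).tolist())
print("obs w: (42.5,223.2) (478.5,236.3) (158.3,181.7),(370,189.3) top (294,143.3),(119,176.8)")
E
```

```text
0.131 [[38.2, 221.9], [478.6, 235.5], [159.5, 186.2], [364.9, 192.8]] [[295.0, 143.8], [117.9, 177.7]]
0.1333 [[40.6, 222.0], [480.9, 235.6], [161.7, 186.3], [367.1, 192.9]] [[294.1, 144.0], [117.0, 177.9]]
0.136 [[43.4, 222.1], [483.7, 235.6], [164.2, 186.4], [369.6, 193.0]] [[293.0, 144.2], [115.8, 178.1]]
obs w: (42.5,223.2) (478.5,236.3) (158.3,181.7),(370,189.3) top (294,143.3),(119,176.8)
```

>>> {"api": "send_rows", "payload": {"commands": [[-0.6,-0.7,0,-0.19,0.98,0,-1],[-0.6,-0.7,0,-0.19,0.98,0,-1],[-0.6,-0.8,-0.2,-0.19,0.98,0,-1],[-0.5,-0.9,-0.4,-0.19,0.98,0,-1],[-0.4,-1,-0.5,0,0,-1,-1],[-0.3,-1,-0.5,0,0,-1,-1],[-0.3,-1,-0.5,0,0,-1,-1],[-0.2,-1,-0.5,0,0,-1,-1],[0,-1,-0.5,0,0,-1,-1],[0,-1,-0.5,0,0,-1,-1]]}}

```text
time: 3.17
ee_pos: [0.4371, -0.137, 0.1835]
eef_rot: [0.136, 0.981, -0.02, 0.138]
ft_force: [0.9, -0.4, 0.8]
width: 0.0871
```

>>> {"api": "send_rows", "payload": {"commands": [[0,-0.6,-0.3,0,0,0,-1],[0,0,0,0,0,0,-1]]}}

```text
time: 3.33
ee_pos: [0.4343, -0.1574, 0.1706]
eef_rot: [0.14, 0.981, -0.022, 0.135]
ft_force: [-0.9, 0.1, -0.1]
width: 0.0871
```

```bash
python3 - <<'E'
from h import *
st=r.read_state();im=r.camera("wrist");cv2.imwrite("pics/w3.png",im)
import pickle;pickle.dump(st,open("w3.pkl","wb"))
print(st["time"],st["ee_pos"],st["joint_positions"],Ro.from_quat(st["eef_rot"]).as_matrix())
P=[.4514,-.1665,-.2967]
print(proj("wrist",pose(P,np.array([[-50,25,55],[-50,-25,55],[50,25,75],[50,-25,75],[64,20,100],[64,-20,100]])/1e3),st).round())
E
```

```text
3.3333 [ 0.43426098 -0.15739389  0.1706001 ] [-0.19218159 -0.24575762  0.37893316  2.18153127  0.15126182  0.92109351
  1.4012695 ] [[-0.92474236  0.2797278   0.25807738]
 [ 0.26808863  0.96006742 -0.07999395]
 [-0.27014821 -0.00478618 -0.96280685]]
[[307. 142.]
 [245. 141.]
 [303. 257.]
 [247. 256.]
 [298. 288.]
 [251. 288.]]
```

View pics/w3.png

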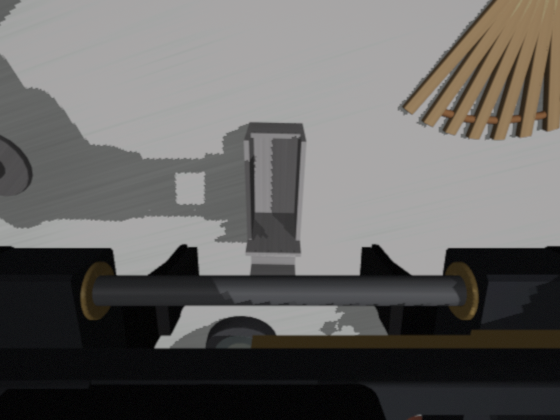

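```bash
python3 - <<'E'
import cv2
im=cv2.imread("pics/w3.png")
cv2.imwrite("pics/c9.png",cv2.resize(im[115:265,230:320],None,fx=4,fy=4,interpolation=cv2.INTER_CUBIC))
E
```

```text
(no output)
```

View pics/c9.png

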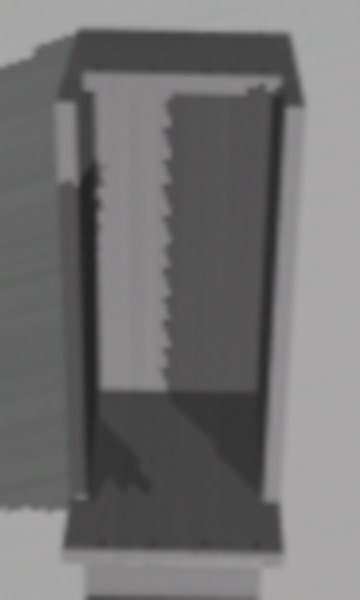

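```bash
python3 - <<'E'
from h import *
import pickle
st=pickle.load(open("w3.pkl","rb"))
B=[((u+.5)/4-.5+230,(v+.5)/4-.5+115,L) for u,v,L in[(80,30,(-50,-25,0)),(290,33,(-50,25,0)),(57,104,(-50,-25,55)),(303,106,(-50,25,55)),(63,552,(46,-25,75)),(284,554,(46,25,75)),(63,565,(50,-25,75)),(284,567,(50,25,75))]]
f=lambda p:np.ravel([proj("wrist",pose(p,np.array(L)/1e3),st)[0]-(u,v) for u,v,L in B])
for p0 in([.45,-.166,-.29],[.45,-.166,-.29,0]):
    s=least_squares(f,p0);print(s.x,np.degrees(s.x[2]));print(f(s.x).reshape(-1,2).round(1).tolist())
E
```

```text
[ 0.4507511  -0.16773491 -0.30259194] -17.33724124650202
[[-0.6, -0.4], [0.1, -0.1], [-0.7, -0.3], [0.8, 0.4], [-0.3, -0.2], [0.5, 0.2], [-0.1, 0.1], [0.3, 0.5]]
[ 0.45125686 -0.16790748 -0.30259119 -0.00112536] -17.33719818657439
[[-0.5, -0.1], [-0.0, 0.2], [-0.5, -0.1], [0.6, 0.6], [-0.1, -0.5], [0.4, -0.1], [0.0, -0.2], [0.2, 0.2]]
```

```bash
python3 - <<'E'
import numpy as np
from scipy.optimize import least_squares
S=[([.333,1.461,1.350],(np.hypot(.2534,.5709),.2217)),([-.4875,2.1828,1.0603],(np.hypot(.4015,.1057),.2694)),([-.2918,2.0925,.6929],(np.hypot(.5548,.1257),.298)),([-.2458,2.1815,.9211],(np.hypot(.4343,.1574),.1706))]
def fk(p,q):
    h,a,b,c=p;x=np.cumsum(q);return np.array([a*np.sin(x[0])+b*np.sin(x[1])+c*np.sin(x[2]),h+a*np.cos(x[0])+b*np.cos(x[1])+c*np.cos(x[2])])
s=least_squares(lambda p:np.ravel([fk(p,q)-t for q,t in S]),[.36,.42,.4,.3]);print(s.x,s.fun.round(3))
for name,rr,z,L in[("bin40",.498,.024,40),("bin30",.493,.022,30),("lift40",.49,.14,40),("ins0",.62,.16,0),("ins10f",.62,.16,-10),("hang40",.65,.11,40),("hang30",.65,.11,30),("view",.5,.2,40)]:
    T=np.pi-np.radians(L)
    o=least_squares(lambda q:np.append(fk(s.x,q)-(rr,z),sum(q)-T),[0,2,.8]);print(name,o.x.round(2),np.abs(o.fun).max().round(4))
E
```

```text
[0.26883225 0.43976265 0.49567114 0.35466077] [ 0.002 -0.002  0.004 -0.002  0.001 -0.004 -0.006  0.008]
bin40 [-0.01  2.56 -0.11] 0.0
bin30 [-0.01  2.45  0.18] 0.0
lift40 [-0.36  2.5   0.3 ] 0.0
ins0 [0.36 1.56 1.23] 0.0
ins10f [0.49 1.38 1.44] 0.0
hang40 [0.11 2.18 0.16] 0.0
hang30 [0.16 2.03 0.43] 0.0
view [-0.43  2.41  0.46] 0.0
```

```bash
cat > plan.py <<'E'
import numpy as np,heapq
S=[(0,6,-75,0),(0,6,22,47)]
Bn=[(-4,0,-70,5),(-4,14,0,5),(9,14,0,30)]
LEAN=24;GX,GZ=-55.,-30.
# tool body in bin frame as rect: handle by own frame
def rp(a):
    x0,x1,z0,z1=a;n=12
    t=np.linspace(0,1,max(2,int(max(x1-x0,z1-z0))+1))
    return np.concatenate([np.c_[x0+(x1-x0)*t,0*t+z0],np.c_[x0+(x1-x0)*t,0*t+z1],np.c_[0*t+x0,z0+(z1-z0)*t],np.c_[0*t+x1,z0+(z1-z0)*t]])
def sd(P,a):
    x0,x1,z0,z1=a;dx=np.maximum(x0-P[:,0],P[:,0]-x1);dz=np.maximum(z0-P[:,1],P[:,1]-z1)
    return np.where((dx>0)|(dz>0),np.hypot(np.maximum(dx,0),np.maximum(dz,0)),np.maximum(dx,dz)).min()
BP=np.concatenate([rp(b) for b in Bn]);SP=np.concatenate([rp(b) for b in S])
def R(t):  # bin->rack, tilt t front up
    c,s=np.cos(t),np.sin(t);return np.array([[c,s],[-s,c]])
l=np.radians(LEAN);Tz=np.array([-np.sin(l),np.cos(l)]);Tx=np.array([np.cos(l),np.sin(l)]) # in bin frame: up tool, fwd
body=np.concatenate([(np.array([GX,GZ])+Tz*(51+b)+Tx*a)[None] for b in range(0,80,3) for a in(-37.5,37.5)]+[(np.array([GX,GZ])+Tz*51+Tx*a)[None] for a in np.linspace(-37.5,37.5,20)])
def clr(hx,hz,t,wb=True):
    M=R(np.radians(t));h=np.array([hx,hz]);P=BP@M.T+h
    d=min(sd(P,s) for s in S);Q=(SP-h)@M
    d=min(d,min(sd(Q,b) for b in Bn))
    if wb:
        Bd=body@M.T+h;d=min(d,sd(Bd,S[1])/1.5)
    return d
if __name__=="__main__":
    X=np.arange(-42,8,1.);Z=np.arange(-24,16,1.);T=np.arange(0,57,2.)
    C=np.array([[[clr(x,z,t) for t in T] for z in Z] for x in X])
    np.save("C.npy",C)
    g=(np.where(X==-1)[0][0],np.where(Z==1)[0][0],0);print("goal",C[g])
    best={};pq=[(-C[g],0,g,None)];par={}
    fin=None
    while pq:
        m,d,s,p=heapq.heappop(pq)
        if s in par: continue
        par[s]=(p,-m)
        if s[0]==0: fin=s;break
        for a in(-1,0,1):
            for b in(-1,0,1):
                for c in(-1,0,1):
                    n=(s[0]+a,s[1]+b,s[2]+c)
                    if n in par or min(n)<0 or n[0]>=len(X) or n[1]>=len(Z) or n[2]>=len(T):continue
                    heapq.heappush(pq,(max(m,-min(C[n],3.0)),d+1,n,s))
    print(fin,par[fin][1])
    s=fin
    while s: print(X[s[0]],Z[s[1]],T[s[2]],C[s].round(2));s=par[s][0]
E
python3 plan.py
```

```text
goal 1.0
(np.int64(0), np.int64(3), 0) 1.0
-42.0 -21.0 0.0 28.0
-41.0 -20.0 0.0 27.0
-40.0 -19.0 0.0 26.0
-39.0 -18.0 0.0 25.0
-38.0 -17.0 0.0 24.0
-37.0 -16.0 0.0 23.0
-36.0 -15.0 2.0 21.45
-35.0 -14.0 4.0 19.94
-34.0 -13.0 6.0 18.19
-33.0 -12.0 8.0 16.21
-32.0 -11.0 10.0 14.27
-31.0 -10.0 12.0 12.39
-30.0 -9.0 14.0 10.57
-29.0 -8.0 16.0 8.84
-28.0 -7.0 18.0 7.23
-27.0 -6.0 20.0 5.83
-26.0 -5.0 22.0 4.77
-25.0 -4.0 24.0 3.92
-24.0 -3.0 26.0 2.99
-23.0 -2.0 28.0 1.99
-22.0 -1.0 30.0 1.52
-21.0 0.0 32.0 1.33
-20.0 1.0 34.0 1.16
-19.0 2.0 36.0 1.02
-18.0 3.0 38.0 1.79
-17.0 4.0 38.0 1.86
-16.0 5.0 36.0 1.19
-15.0 6.0 36.0 1.42
-14.0 7.0 36.0 1.44
-13.0 8.0 34.0 1.08
-12.0 9.0 34.0 1.24
-11.0 9.0 32.0 1.47
-11.0 8.0 30.0 1.0
-10.0 8.0 28.0 1.43
-9.0 8.0 26.0 1.66
-9.0 7.0 24.0 1.31
-8.0 7.0 22.0 1.64
-8.0 6.0 20.0 1.21
-7.0 6.0 18.0 1.58
-7.0 5.0 16.0 1.19
-6.0 5.0 14.0 1.47
-6.0 4.0 12.0 1.0
-5.0 3.0 10.0 1.04
-4.0 3.0 8.0 1.58
-4.0 3.0 6.0 1.04
-3.0 2.0 4.0 1.37
-2.0 2.0 2.0 1.7
-1.0 1.0 0.0 1.0
```

```bash
python3 - <<'E'
import numpy as np,heapq
C=np.load("C.npy");X=np.arange(-42,8,1.);Z=np.arange(-24,16,1.);T=np.arange(0,57,2.)
g=(np.where(X==-1)[0][0],np.where(Z==1)[0][0],0)
pq=[(0,g,None)];par={};fin=None
while pq:
    m,s,p=heapq.heappop(pq)
    if s in par: continue
    par[s]=p
    if s[0]==0: fin=s;break
    for a in(-1,0,1):
        for b in(-1,0,1):
            for c in(-1,0,1):
                n=(s[0]+a,s[1]+b,s[2]+c)
                if n in par or min(n)<0 or n[0]>=len(X) or n[1]>=len(Z) or n[2]>=len(T) or C[n]<=.8:continue
                heapq.heappush(pq,(m+(.02+np.exp(-2.5*C[n]))*np.sqrt(a*a+b*b+c*c),n,s))
s=fin
while s: print(X[s[0]],Z[s[1]],T[s[2]],C[s].round(2));s=par[s]
E
```

```text
-42.0 7.0 52.0 12.33
-41.0 7.0 52.0 11.54
-40.0 7.0 52.0 10.76
-39.0 7.0 52.0 9.97
-38.0 7.0 52.0 9.18
-37.0 7.0 52.0 8.39
-36.0 7.0 52.0 7.6
-35.0 7.0 52.0 6.82
-34.0 7.0 52.0 6.03
-33.0 7.0 52.0 5.26
-32.0 7.0 52.0 4.59
-31.0 7.0 52.0 4.05
-30.0 7.0 52.0 3.71
-29.0 7.0 52.0 3.62
-28.0 7.0 52.0 3.62
-27.0 7.0 52.0 3.62
-26.0 7.0 52.0 3.62
-25.0 7.0 52.0 3.62
-24.0 7.0 52.0 3.62
-23.0 7.0 52.0 3.63
-22.0 7.0 52.0 3.81
-21.0 7.0 52.0 4.23
-20.0 7.0 52.0 3.83
-19.0 8.0 50.0 3.65
-18.0 8.0 50.0 3.7
-17.0 9.0 48.0 3.27
-16.0 9.0 48.0 3.39
-15.0 10.0 46.0 3.04
-14.0 10.0 44.0 2.95
-13.0 10.0 42.0 2.35
-12.0 11.0 40.0 2.28
-11.0 11.0 38.0 2.38
-10.0 11.0 36.0 2.52
-9.0 11.0 34.0 2.72
-8.0 11.0 32.0 2.96
-7.0 11.0 30.0 3.24
-6.0 10.0 28.0 3.45
-6.0 10.0 26.0 3.47
-5.0 9.0 24.0 3.75
-4.0 8.0 22.0 3.67
-4.0 8.0 20.0 4.1
-3.0 7.0 18.0 3.88
-3.0 7.0 16.0 4.25
-3.0 7.0 14.0 3.9
-3.0 6.0 12.0 3.52
-3.0 5.0 10.0 3.09
-2.0 4.0 8.0 2.54
-2.0 4.0 6.0 2.41
-2.0 3.0 4.0 2.2
-2.0 2.0 2.0 1.7
-1.0 1.0 0.0 1.0
```

```bash
cat > tgt.py <<'E'
from h import *
def Rt(yaw,L):
    f=np.array([np.cos(yaw),np.sin(yaw),0]);u=np.array([0,0,1.]);z=f*np.sin(L)-u*np.cos(L);x=-f*np.cos(L)-u*np.sin(L)
    return np.c_[x,np.cross(z,x),z]
def delta(p,yaw,Ldeg,back=0):
    st=r.read_state();R=Rt(yaw,np.radians(Ldeg));p=np.array(p)-back*R[:,2]
    d=(p-st["ee_pos"])/.03;w=np.degrees((Ro.from_matrix(R)*Ro.from_quat(st["eef_rot"]).inv()).as_rotvec())/5
    print("t",round(st["time"],2),"shift",d.round(2),"turn",w.round(2),"F",np.round(st["ft_force"],1),"w",round(st["width"],4))
E
python3 - <<'E'
from tgt import *
delta([.4535,-.1686,.0229],-.3026,24,.08)
E
```

```text
t 3.38 shift [-0.41 -0.1  -2.51] turn [-0.43 -1.61 -0.23] F [-0.2  0.7 -0.4] w 0.0872
```

>>> {"api": "send_rows", "payload": {"commands": [[-0.14,-0.03,-0.8,-0.14,-0.54,-0.08,-1],[-0.14,-0.03,-0.8,-0.14,-0.54,-0.08,-1],[-0.13,-0.04,-0.9,-0.15,-0.54,-0.08,-1],[0,0,0,0,0,0,-1]]}}

```text
time: 3.72
ee_pos: [0.4287, -0.153, 0.0998]
eef_rot: [0.143, 0.966, -0.03, 0.214]
ft_force: [-1.3, 0.5, -0.1]
width: 0.0872
```

```bash
python3 - <<'E'
from tgt import *
delta([.4535,-.1686,.0229],-.3026,24,0)
print(r.read_state()["joint_positions"])
E
```

```text
t 3.72 shift [ 0.83 -0.52 -2.56] turn [ 0.02  0.18 -0.1 ] F [-1.3  0.5 -0.1] w 0.0872
[-0.14972183 -0.27170026  0.33745357  2.4124043   0.24078671  0.56377236
  1.29549316]
```

>>> {"api": "send_rows", "payload": {"commands": [[0.2,-0.15,-0.5,0,0.06,-0.03,-1],[0.2,-0.15,-0.5,0,0.06,-0.03,-1],[0.15,-0.08,-0.5,0,0.06,-0.03,-1],[0.14,-0.07,-0.5,0,0,0,-1],[0.14,-0.07,-0.5,0,0,0,-1],[0,0,0,0,0,0,-1]]}}

```text
time: 4.22
ee_pos: [0.459, -0.1581, 0.0256]
eef_rot: [0.138, 0.968, -0.029, 0.206]
ft_force: [-0.3, 0.1, -0.5]
width: 0.0869
```

```bash
python3 - <<'E'
from tgt import *
delta([.4535,-.1686,.0229],-.3026,24,0)
print(r.read_state()["joint_positions"])
cv2.imwrite("pics/w4.png",r.camera("wrist"))
E
```

```text
t 4.22 shift [-0.18 -0.35 -0.09] turn [-0.    0.   -0.21] F [-0.3  0.1 -0.5] w 0.0869
[-0.19172805 -0.00465534  0.41457315  2.39925213  0.08224835  0.32936647
  1.43776585]
```

View pics/w4.png

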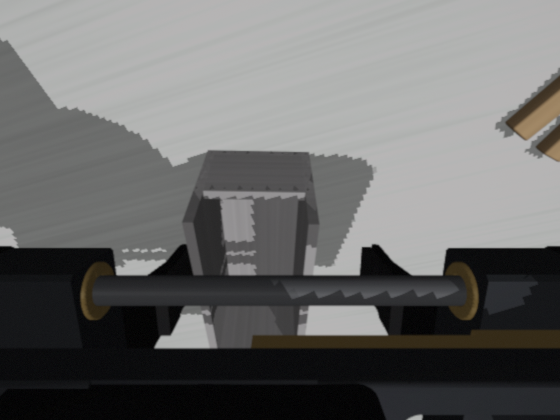

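>>> {"api": "send_rows", "payload": {"commands": [[-0.1,-0.2,-0.05,0,0,-0.1,-1],[-0.08,-0.17,-0.04,0,0,-0.1,-1],[0,0,0,0,0,0,-1]]}}

```text
time: 4.52
ee_pos: [0.4546, -0.1673, 0.0262]
eef_rot: [0.145, 0.967, -0.03, 0.206]
ft_force: [-0.5, 0.5, 0.9]
width: 0.087
```

```bash
python3 - <<'E'
from tgt import *
delta([.4535,-.1686,.0229],-.3026,24,0)
E
```

```text
t 4.52 shift [-0.04 -0.04 -0.11] turn [-0.01  0.02 -0.05] F [-0.5  0.5  0.9] w 0.087
```

>>> {"api": "send_rows", "payload": {"commands": [[-0.04,-0.04,-0.12,0,0,-0.05,-1],[0,0,0,0,0,0,1],[0,0,0,0,0,0,1],[0,0,0,0,0,0,1],[0,0,0,0,0,0,1],[0,0,0,0,0,0,1],[0,0,0,0,0,0,1]], "grip_force": 35}}

```text
time: 5.1
ee_pos: [0.454, -0.1689, 0.0247]
eef_rot: [0.149, 0.966, -0.03, 0.208]
ft_force: [0.7, 0.4, -0.4]
width: 0.055
```

```bash
python3 - <<'E'
from tgt import *
st=r.read_state();print(st)
im=r.camera("wrist");cv2.imwrite("pics/w5.png",im)
E
```

```text
{'time': 5.1, 'joint_positions': array([-0.16071693, -0.00613396,  0.41241191,  2.40539712,  0.06618732,
        0.31925589,  1.45915524]), 'joint_vel': array([-0.00103791, -0.0007812 , -0.00125981, -0.00273405, -0.00037653,
        0.00245546, -0.00042942]), 'joint_torque': array([ 4.28628491e-02, -2.52358156e+01, -8.95551662e-02, -2.91808498e+01,
        1.06133376e-01, -2.13859476e+00,  1.35411453e-02]), 'ee_pos': array([ 0.45400681, -0.16893972,  0.02470028]), 'eef_rot': array([ 0.14874025,  0.9662761 , -0.03016991,  0.20803031]), 'ft_force': array([ 0.655769  ,  0.43332614, -0.38785115]), 'torque': array([0.15067765, 0.45618032, 0.00939866]), 'width': 0.05504699724525954}
```

View pics/w5.png

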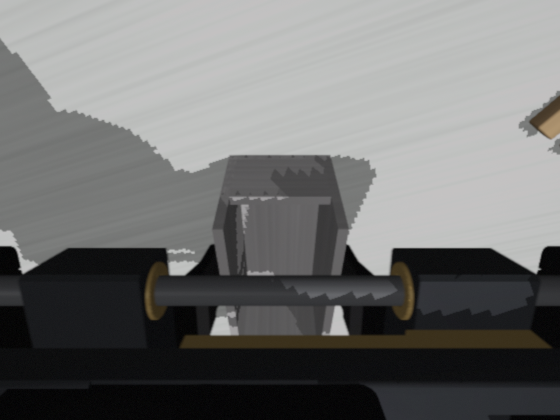

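>>> {"api": "send_rows", "payload": {"commands": [[0,0,0,0,0,0,1],[0,0,0,0,0,0,1],[0,0,0,0,0,0,1],[0,0,0,0,0,0,1]]}}

```text
time: 5.48
ee_pos: [0.454, -0.1689, 0.0247]
eef_rot: [0.149, 0.966, -0.03, 0.208]
ft_force: [0.3, -0.0, 1.5]
width: 0.0499
```

```bash
python3 - <<'E'
from tgt import *
st=r.read_state();print(st["width"],st["ee_pos"],st["ft_force"])
import pickle;pickle.dump(st,open("w6.pkl","wb"))
im=r.camera("wrist");cv2.imwrite("pics/w6.png",im)
R=Ro.from_quat(st["eef_rot"]).as_matrix();print(R, np.degrees(np.arctan2(-R[1,0],-R[0,0])),np.degrees(np.arctan2(-R[2,0],np.hypot(R[0,0],R[1,0]))))
for p in([.451,-.1678,-.3026],):print(proj("wrist",pose(p,np.array([(-50,-25,0),(-50,25,0),(-50,-25,55),(-50,25,55)])/1e3),st).round(1).tolist())
cv2.imwrite("pics/c10.png",cv2.resize(im[140:260,190:370],None,fx=4,fy=4,interpolation=cv2.INTER_CUBIC))
E
```

```text
0.049917849029042 [ 0.45397772 -0.16888524  0.02466473] [ 0.2705074  -0.04237191  1.46147544]
[[-0.86934955  0.29988183  0.39281325]
 [ 0.27478283  0.95396998 -0.12014852]
 [-0.41076241  0.00348728 -0.91173575]] -17.540633360540703 24.252737252941966
[[229.2, 155.9], [330.4, 155.5], [211.8, 231.1], [349.5, 230.4]]
```

View pics/c10.png

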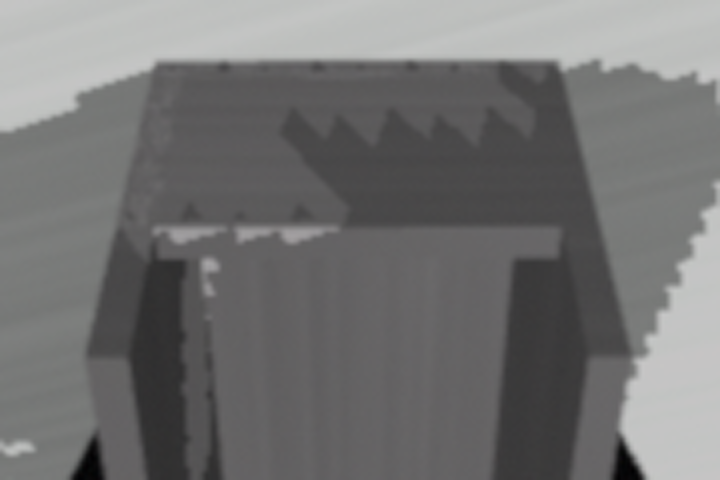

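```bash
python3 - <<'E'
from h import *
import pickle
st=pickle.load(open("w6.pkl","rb"))
B=[(228.4,155.2,(-50,-25,0)),(329,155.2,(-50,25,0)),(211.7,229,(-50,-25,55)),(347.2,229,(-50,25,55))]
f=lambda p:np.ravel([proj("wrist",pose(p,np.array(L)/1e3),st)[0]-(u,v) for u,v,L in B])
s=least_squares(f,[.451,-.168,-.3]);print(s.x,f(s.x).round(1))
R=Ro.from_quat(st["eef_rot"]).as_matrix();p=np.array(st["ee_pos"])
for P in(s.x,[.451,-.1678,-.3026]):
    P=np.array(P);c=np.array([P[0],P[1],.0275]);print("bin center in tool",((c-p)@R).round(4))
E
```

```text
[ 0.45026395 -0.16835752 -0.30867311] [-0.3 -0.5  0.6 -0.4 -1.4  0.7  1.2  0.6]
bin center in tool [ 0.0022 -0.0006 -0.0041]
bin center in tool [ 0.0017  0.0002 -0.0039]
```

```bash
cat > wp.py <<'E'
from tgt import *
RP=[.6677,.1325,.202]; DZ=.001; C=np.array([.002,0,-.004]); L0=24.25
def tcp(hx,hz,th,dz=DZ,hy=0,C=C,L0=L0):
    yaw=RP[2];h=pose(RP,[[hx/1e3,hy/1e3,.150+hz/1e3+dz]])[0]
    Rb=(Ro.from_euler('z',yaw)*Ro.from_euler('y',th,degrees=True)).as_matrix()
    c=h-Rb@[.05,0,.0425];L=L0-th
    return c-Rt(yaw,np.radians(L))@C,L
def go(*a,**k):
    p,L=tcp(*a,**k);print(a,p.round(4),end=" ");delta(p,RP[2],L)
def where():
    st=r.read_state();R=Ro.from_quat(st["eef_rot"]).as_matrix();L=np.degrees(np.arctan2(-R[2,0],np.hypot(R[0,0],R[1,0])));th=L0-L
    yaw=np.arctan2(R[1,2]*1 if 0 else R[0,1]*-1,R[1,1])
    c=np.array(st["ee_pos"])+R@C
    Rb=R@Rt(0,np.radians(L0)).T   # bin rotation
    h=c+Rb@[.05,0,.0425]
    cc,s=np.cos(RP[2]),np.sin(RP[2]);d=h-[RP[0],RP[1],.150+DZ]
    print("t %.2f heel mm rack x %.1f y %.1f z %.1f tilt %.1f yawerr %.2f roll %.2f"%(st["time"],1e3*(cc*d[0]+s*d[1]),1e3*(-s*d[0]+cc*d[1]),1e3*d[2],np.degrees(np.arcsin(-Rb[2,0])),np.degrees(np.arctan2(Rb[1,1],Rb[0,1])-np.pi/2-RP[2]),np.degrees(Rb[2,1])),"F",np.round(st["ft_force"],1),"M",np.round(st["torque"],2),"w",round(st["width"],4))
E
python3 - <<'E'
from wp import *
where();go(-120,7,52);go(-60,7,52);go(-120,7,0)
E
```

```text
t 5.53 heel mm rack x -229.2 y -275.1 z -81.0 tilt -0.0 yawerr -29.02 roll 0.20 F [-1.8  0.7  1. ] M [ 0.12  0.47 -0.01] w 0.0498
(-120, 7, 52) [0.4871 0.0955 0.1668] t 5.53 shift [1.1  8.81 4.74] turn [ 0.5  10.5   5.41] F [-1.8  0.7  1. ] w 0.0498
(-60, 7, 52) [0.5459 0.1075 0.1668] t 5.53 shift [3.06 9.21 4.74] turn [ 0.5  10.5   5.41] F [-1.8  0.7  1. ] w 0.0498
(-120, 7, 0) [0.5046 0.0991 0.1127] t 5.53 shift [1.69 8.93 2.93] turn [-0.04  0.    5.8 ] F [-1.8  0.7  1. ] w 0.0498
```

>>> {"api": "send_rows", "payload": {"commands": [[0.1,0,0.4,0,0,0,1],[0.1,0,0.6,0,0,0,1],[0.1,0,0.7,0.2,0.6,0,1],[0.1,0,0.7,0.2,0.6,0,1],[0.1,0,0.7,0.24,0.76,0,1],[0,0,0.6,0.24,0.76,0,1],[0,0,0.5,0.24,0.76,0,1],[0,0,0.4,0.24,0.76,0,1],[0,0,0,0,0,0,1]]}}

```text
time: 6.28
ee_pos: [0.4603, -0.1657, 0.1636]
eef_rot: [0.151, 0.988, 0.003, 0.001]
ft_force: [0.4, -1.0, -2.1]
width: 0.0498
```

```bash
python3 - <<'E'
from wp import *
where();go(-120,7,52)
E
```

```text
t 6.28 heel mm rack x -209.7 y -280.2 z 34.9 tilt 24.2 yawerr -28.99 roll 0.34 F [ 0.4 -1.  -2.1] M [-0.02  0.01 -0.01] w 0.0498
(-120, 7, 52) [0.4871 0.0955 0.1668] t 6.28 shift [0.89 8.71 0.11] turn [0.22 5.62 5.7 ] F [ 0.4 -1.  -2.1] w 0.0498
```

>>> {"api": "send_rows", "payload": {"commands": [[0.09,0.87,0.02,0.02,0.56,0.57,1],[0.09,0.87,0.02,0.02,0.56,0.57,1],[0.09,0.87,0.02,0.02,0.56,0.57,1],[0.09,0.87,0.02,0.02,0.56,0.57,1],[0.09,0.87,0.02,0.02,0.56,0.57,1],[0.09,0.87,0.02,0.02,0.56,0.57,1],[0.09,0.87,0.02,0.02,0.56,0.57,1],[0.09,0.87,0.02,0.02,0.56,0.57,1],[0.09,0.87,0.02,0.02,0.56,0.57,1],[0.09,0.87,0.02,0.02,0.56,0.57,1]]}}

```text
time: 7.12
ee_pos: [0.4811, 0.0953, 0.16]
eef_rot: [-0.099, 0.965, -0.031, -0.241]
ft_force: [1.5, 0.0, -3.1]
width: 0.0494
```

>>> {"api": "send_rows", "payload": {"commands": [[0,0,0,0,0,0,1]]}}

```text
time: 7.2
ee_pos: [0.4801, 0.1019, 0.1571]
eef_rot: [-0.105, 0.964, -0.031, -0.242]
ft_force: [-0.9, 0.5, -3.1]
width: 0.05
```

```bash
python3 - <<'E'
from wp import *
import pickle
where();go(-120,7,52);go(-60,7,52)
st=r.read_state();print(st["joint_positions"])
pickle.dump(st,open("w7.pkl","wb"))
im=r.camera("wrist");cv2.imwrite("pics/w7.png",im)
cv2.imwrite("pics/s7.png",r.camera("scene"))
R=Ro.from_quat(st["eef_rot"]).as_matrix();Rb=R@Rt(0,np.radians(L0)).T;c=st["ee_pos"]+R@C
for L in[(-50,-25,-27.5),(-50,25,-27.5),(-50,-25,27.5),(-50,25,27.5)]:print(proj("wrist",c+Rb@(np.array(L)/1e3),st).round(1))
E
```

```text
t 7.20 heel mm rack x -125.6 y 8.6 z -3.3 tilt 52.5 yawerr 0.95 roll -0.48 F [-0.9  0.5 -3.1] M [ 0.35 -0.82 -0.04] w 0.05
(-120, 7, 52) [0.4871 0.0955 0.1668] t 7.2 shift [ 0.23 -0.21  0.32] turn [ 0.12 -0.08 -0.19] F [-0.9  0.5 -3.1] w 0.05
(-60, 7, 52) [0.5459 0.1075 0.1668] t 7.2 shift [2.19 0.19 0.32] turn [ 0.12 -0.08 -0.19] F [-0.9  0.5 -3.1] w 0.05
[-0.43427621  0.47686615  0.20086847  1.50650714 -0.09113992  1.66178058
  1.56975249]
[[227.  153.8]]
[[329.2 153.7]]
[[208.1 229.2]]
[[347.6 229.1]]
```

View pics/w7.png

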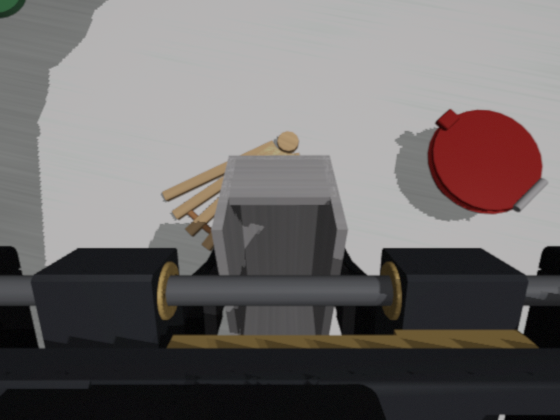

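View pics/s7.png

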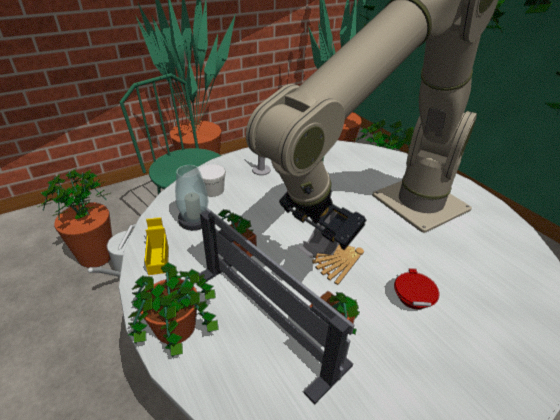

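```bash
python3 - <<'E'
import cv2
im=cv2.imread("pics/w7.png")
cv2.imwrite("pics/c11.png",cv2.resize(im[140:260,190:370],None,fx=4,fy=4,interpolation=cv2.INTER_CUBIC))
E
```

```text
(no output)
```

View pics/c11.png

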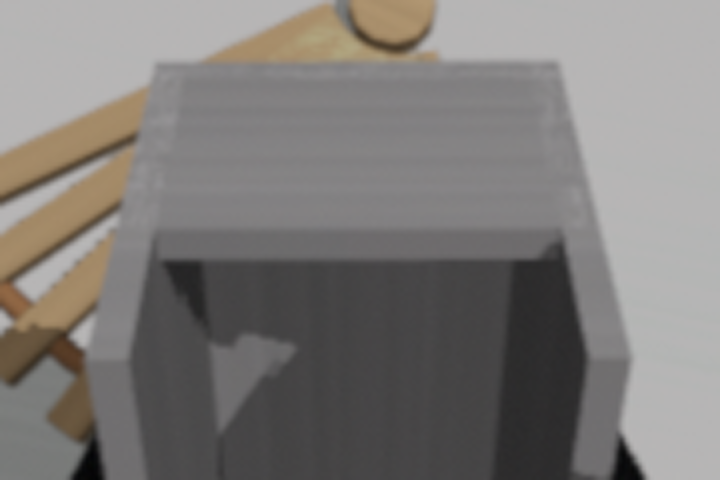

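>>> {"api": "send_rows", "payload": {"commands": [[0.5,-0.11,0.16,0.06,-0.04,-0.1,1],[0.5,-0.1,0.16,0.06,-0.04,-0.09,1],[0.6,0.1,0,0,0,0,1],[0.4,0.1,0,0,0,0,1],[0,0,0,0,0,0,1]]}}

```text
time: 7.72
ee_pos: [0.541, 0.0881, 0.1657]
eef_rot: [-0.087, 0.968, -0.027, -0.234]
ft_force: [0.2, -0.4, -2.5]
width: 0.0496
```

```bash
python3 - <<'E'
from wp import *
where();go(-60,7,52);go(-45,7,52)
E
```

```text
t 7.72 heel mm rack x -68.6 y -19.5 z 6.5 tilt 51.5 yawerr -1.16 roll -0.61 F [ 0.2 -0.4 -2.5] M [ 0.2  -0.81  0.  ] w 0.0496
(-60, 7, 52) [0.5459 0.1075 0.1668] t 7.72 shift [0.16 0.65 0.04] turn [0.1  0.12 0.23] F [ 0.2 -0.4 -2.5] w 0.0496
(-45, 7, 52) [0.5606 0.1106 0.1668] t 7.72 shift [0.65 0.75 0.04] turn [0.1  0.12 0.23] F [ 0.2 -0.4 -2.5] w 0.0496
```

>>> {"api": "send_rows", "payload": {"commands": [[0.05,0.2,0.01,0.03,0.04,0.08,1],[0.05,0.2,0.01,0.03,0.04,0.08,1],[0.05,0.2,0.01,0.03,0.04,0.07,1],[0,0,0,0,0,0,1]]}}

```text
time: 8.05
ee_pos: [0.5441, 0.104, 0.1663]
eef_rot: [-0.096, 0.966, -0.025, -0.238]
ft_force: [-0.5, 1.1, -2.4]
width: 0.0495
```

```bash
python3 - <<'E'
from wp import *
where();go(-60,7,52);go(-45,7,52)
E
```

```text
t 8.05 heel mm rack x -62.4 y -3.4 z 6.6 tilt 52.0 yawerr -0.24 roll -0.14 F [-0.5  1.1 -2.4] M [ 0.26 -0.8  -0.04] w 0.0495
(-60, 7, 52) [0.5459 0.1075 0.1668] t 8.05 shift [0.06 0.12 0.02] turn [0.03 0.01 0.05] F [-0.5  1.1 -2.4] w 0.0495
(-45, 7, 52) [0.5606 0.1106 0.1668] t 8.05 shift [0.55 0.22 0.02] turn [0.03 0.01 0.05] F [-0.5  1.1 -2.4] w 0.0495
```

Go to hx≈-42 and check with the scene camera.

>>> {"api": "send_rows", "payload": {"commands": [[0.2,0.08,0.01,0.01,0,0.02,1],[0.2,0.08,0.01,0.01,0,0.02,1],[0.2,0.08,0,0.01,0,0.01,1],[0,0,0,0,0,0,1]]}}

```text
time: 8.38
ee_pos: [0.5631, 0.1127, 0.1673]
eef_rot: [-0.099, 0.966, -0.024, -0.238]
ft_force: [0.3, -0.0, -2.0]
width: 0.0501
```

```bash
python3 - <<'E'
from wp import *
where();go(-42,7,52);go(-30,7,52)
im=r.camera("scene");cv2.imwrite("pics/s8.png",im);cv2.imwrite("pics/c12.png",cv2.resize(im[220:310,210:340],None,fx=6,fy=6,interpolation=cv2.INTER_CUBIC))
st=r.read_state();R=Ro.from_quat(st["eef_rot"]).as_matrix();Rb=R@Rt(0,np.radians(L0)).T;c=st["ee_pos"]+R@C
for L in[(64,20,72.5),(64,-20,72.5),(64,20,42.5),(64,-20,42.5)]:print(((proj("scene",c+Rb@(np.array(L)/1e3))[0]-[210,220]+.5)*6).round(0))
E
```

```text
t 8.38 heel mm rack x -42.1 y 1.8 z 7.6 tilt 51.9 yawerr 0.13 roll 0.05 F [ 0.3 -0.  -2. ] M [ 0.25 -0.8  -0.02] w 0.0501
(-42, 7, 52) [0.5635 0.1112 0.1668] t 8.38 shift [ 0.01 -0.05 -0.02] turn [-0.01  0.02 -0.03] F [ 0.3 -0.  -2. ] w 0.0501
(-30, 7, 52) [0.5753 0.1136 0.1668] t 8.38 shift [ 0.41  0.03 -0.02] turn [-0.01  0.02 -0.03] F [ 0.3 -0.  -2. ] w 0.0501
[418. 307.]
[341. 245.]
[464. 310.]
[388. 250.]
```

View pics/c12.png

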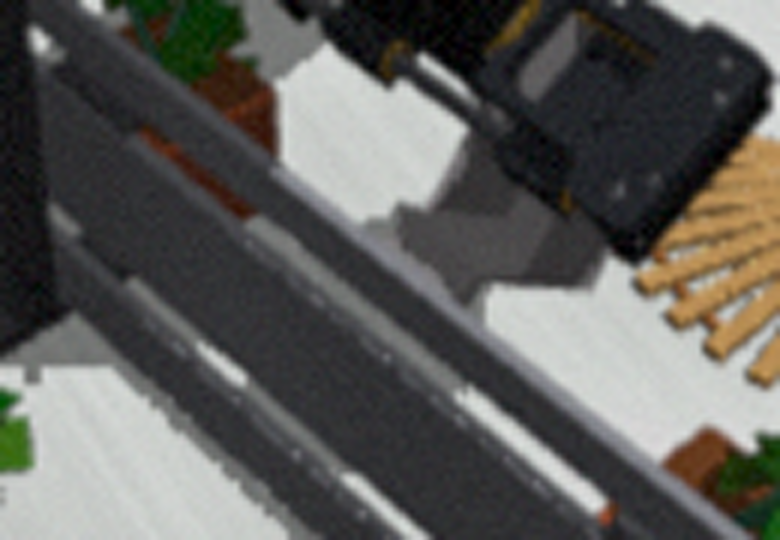

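>>> {"api": "send_rows", "payload": {"commands": [[0.15,0,-0.02,0,0.01,-0.01,1],[0.15,0.01,0,0,0,0,1],[0.12,0.01,0,0,0,0,1],[0,0,0,0,0,0,1]]}}

```text
time: 8.77
ee_pos: [0.5767, 0.1125, 0.1664]
eef_rot: [-0.098, 0.966, -0.024, -0.239]
ft_force: [-0.1, -0.0, -2.7]
width: 0.05
```

```bash
python3 - <<'E'
from wp import *
where();go(-21,7,52)
E
```

```text
t 8.77 heel mm rack x -28.8 y -1.3 z 6.6 tilt 52.0 yawerr 0.02 roll 0.01 F [-0.1 -0.  -2.7] M [ 0.19 -0.84  0.02] w 0.05
(-21, 7, 52) [0.5841 0.1154 0.1668] t 8.77 shift [0.25 0.09 0.01] turn [-0.  0. -0.] F [-0.1 -0.  -2.7] w 0.05
```

>>> {"api": "send_rows", "payload": {"commands": [[0.1,0.03,0.01,0,0,0,1],[0.1,0.03,0,0,0,0,1],[0.06,0.02,0,0,0,0,1],[0,0,0,0,0,0,1]]}}

```text
time: 9.1
ee_pos: [0.5854, 0.1148, 0.1665]
eef_rot: [-0.098, 0.966, -0.024, -0.239]
ft_force: [0.4, 0.4, -2.5]
width: 0.0496
```

```bash
python3 - <<'E'
from wp import *
where();go(-21,7,52)
im=r.camera("scene");cv2.imwrite("pics/c13.png",cv2.resize(im[220:310,210:340],None,fx=6,fy=6,interpolation=cv2.INTER_CUBIC))
st=r.read_state();R=Ro.from_quat(st["eef_rot"]).as_matrix();Rb=R@Rt(0,np.radians(L0)).T;c=st["ee_pos"]+R@C
for L in[(64,20,72.5),(64,-20,72.5),(59,20,72.5),(59,-20,72.5)]:print(((proj("scene",c+Rb@(np.array(L)/1e3))[0]-[210,220]+.5)*6).round(0))
E
```

```text
t 9.10 heel mm rack x -19.8 y -0.8 z 6.8 tilt 52.0 yawerr -0.01 roll 0.00 F [ 0.4  0.4 -2.5] M [ 0.22 -0.78  0.02] w 0.0496
(-21, 7, 52) [0.5841 0.1154 0.1668] t 9.1 shift [-0.04  0.02  0.01] turn [-0. -0.  0.] F [ 0.4  0.4 -2.5] w 0.0496
[365. 337.]
[290. 274.]
[372. 325.]
[296. 262.]
```

View pics/c13.png

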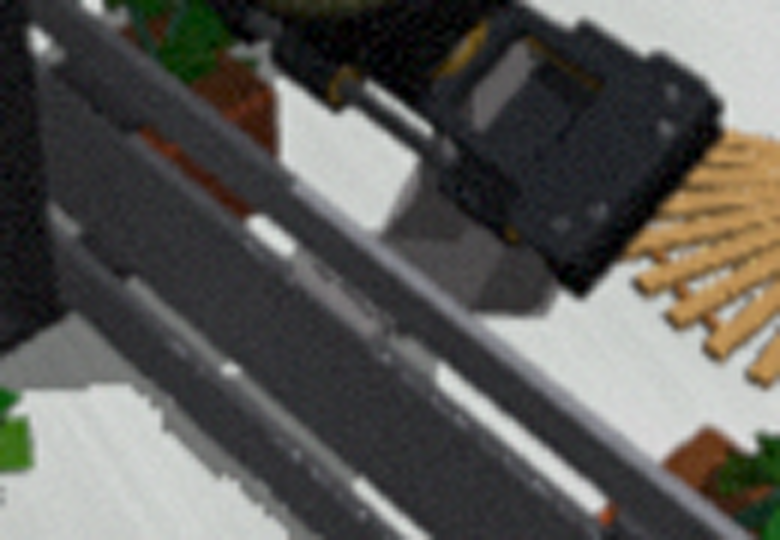

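>>> {"api": "send_rows", "payload": {"commands": [[0,0,-0.08,0,0,0,1],[0,0,0,0,0,0,1]]}}

```text
time: 9.32
ee_pos: [0.5852, 0.1148, 0.164]
eef_rot: [-0.098, 0.966, -0.024, -0.239]
ft_force: [0.6, -0.2, -2.3]
width: 0.0492
```

>>> {"api": "send_rows", "payload": {"commands": [[0,0,-0.07,0,0,0,1],[0,0,0,0,0,0,1]]}}

```text
time: 9.48
ee_pos: [0.585, 0.1148, 0.1619]
eef_rot: [-0.098, 0.966, -0.024, -0.239]
ft_force: [-0.7, 0.4, -2.0]
width: 0.0497
```

```bash
python3 - <<'E'
from wp import *
where()
from plan import clr
print([ (z,round(float(clr(-19.8,z,52)),2)) for z in np.arange(1,14,1.)])
E
```

```text
t 9.48 heel mm rack x -20.2 y -0.8 z 2.1 tilt 52.0 yawerr -0.00 roll 0.00 F [-0.7  0.4 -2. ] M [ 0.14 -0.65  0.04] w 0.0497
[(np.float64(1.0), -1.02), (np.float64(2.0), -0.23), (np.float64(3.0), 0.55), (np.float64(4.0), 1.34), (np.float64(5.0), 2.13), (np.float64(6.0), 2.92), (np.float64(7.0), 3.71), (np.float64(8.0), 4.15), (np.float64(9.0), 3.36), (np.float64(10.0), 2.57), (np.float64(11.0), 1.78), (np.float64(12.0), 1.0), (np.float64(13.0), 0.21)]
```

>>> {"api": "send_rows", "payload": {"commands": [[0,0,-0.06,0,0,0,1],[0,0,0,0,0,0,1]]}}

```text
time: 9.65
ee_pos: [0.5848, 0.1147, 0.1608]
eef_rot: [-0.098, 0.966, -0.024, -0.239]
ft_force: [-0.5, -0.5, 0.1]
width: 0.0495
```

>>> {"api": "send_rows", "payload": {"commands": [[0,0,-0.06,0,0,0,1],[0,0,0,0,0,0,1]]}}

```text
time: 9.82
ee_pos: [0.5846, 0.1147, 0.1596]
eef_rot: [-0.098, 0.966, -0.024, -0.239]
ft_force: [-1.2, -0.1, 0.4]
width: 0.0496
```

```bash
python3 - <<'E'
from wp import *
where()
E
```

```text
t 9.82 heel mm rack x -20.6 y -0.7 z -0.2 tilt 52.0 yawerr -0.01 roll 0.02 F [-1.2 -0.1  0.4] M [ 0.12 -0.43  0.01] w 0.0496
```

>>> {"api": "send_rows", "payload": {"commands": [[0,0,0.12,0,0,0,1],[0.02,0,0.12,0,0,0,1],[0,0,0,0,0,0,1]]}}

```text
time: 10.07
ee_pos: [0.5854, 0.1148, 0.1667]
eef_rot: [-0.098, 0.966, -0.024, -0.239]
ft_force: [0.3, 0.7, -2.6]
width: 0.0498
```

```bash
sed -i 's/DZ=.001/DZ=.0005/' wp.py; python3 - <<'E'
from wp import *
where();go(-19.5,7.5,51);go(-17,9,48);go(-13,10,43)
im=r.camera("wrist");cv2.imwrite("pics/c14.png",cv2.resize(im[140:260,190:370],None,fx=4,fy=4,interpolation=cv2.INTER_CUBIC))
E
```

```text
t 10.07 heel mm rack x -19.8 y -0.8 z 7.4 tilt 52.0 yawerr -0.00 roll 0.01 F [ 0.3  0.7 -2.6] M [ 0.2  -0.79  0.  ] w 0.0498
(-19.5, 7.5, 51) [0.5854 0.1156 0.1656] t 10.07 shift [-0.    0.03 -0.04] turn [ 0.04 -0.2   0.  ] F [ 0.3  0.7 -2.6] w 0.0498
(-17, 9, 48) [0.5875 0.1161 0.1638] t 10.07 shift [ 0.07  0.04 -0.1 ] turn [ 0.16 -0.79  0.  ] F [ 0.3  0.7 -2.6] w 0.0498
(-13, 10, 43) [0.5913 0.1169 0.1591] t 10.07 shift [ 0.2   0.07 -0.25] turn [ 0.36 -1.77  0.  ] F [ 0.3  0.7 -2.6] w 0.0498
```

View pics/c14.png

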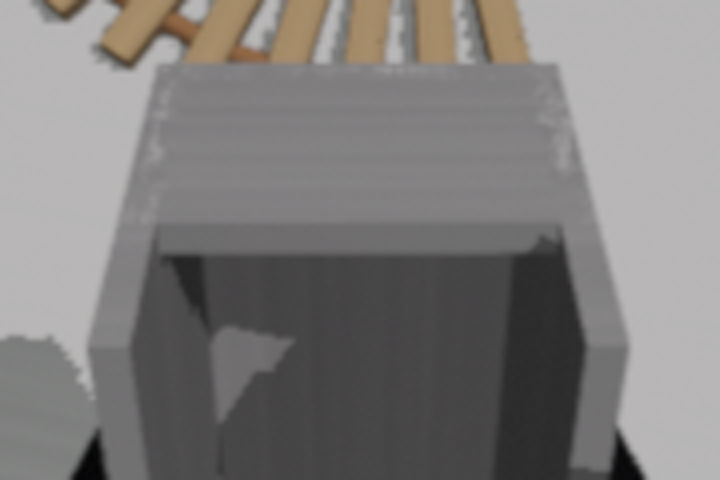

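```bash
python3 - <<'E'
from wp import *
st=r.read_state();R=Ro.from_quat(st["eef_rot"]).as_matrix();p=np.array(st["ee_pos"])
g=np.array([0,0,-.0187])
Rb0=Rt(0,np.radians(L0)).T
def pt(al,L):
    q=C+Rb0@(np.array(L)/1e3)   # tool coords
    q=Ro.from_euler('y',al,degrees=True).apply(q-g)+g
    return proj("wrist",p+R@q,st)[0]
for al in(-3,-2,-1,0,1,2,3):
    print(al,pt(al,(-50,-25,-27.5)).round(1),pt(al,(-50,-25,27.5)).round(1),pt(al,(-46,-25,7.5)).round(1), "heel shift tool", )
print("ref rows c11: 155.1 228.9(top) ; now 155.4 226.4")
for al in (-2,2):
    # sign: effect on tilt; tool y axis vs rack y
    print(al, R[:,1])
E
```

```text
-3 [228.1 155.6] [209.1 223.5] [218.5 201.6] heel shift tool
-2 [227.7 155. ] [208.8 225.4] [218.2 202.4] heel shift tool
-1 [227.4 154.4] [208.5 227.3] [217.9 203.2] heel shift tool
0 [227.  153.9] [208.2 229.3] [217.6 204. ] heel shift tool
1 [226.7 153.4] [207.9 231.3] [217.3 204.9] heel shift tool
2 [226.3 152.9] [207.6 233.3] [217.1 205.8] heel shift tool
3 [225.9 152.4] [207.4 235.4] [216.8 206.8] heel shift tool
ref rows c11: 155.1 228.9(top) ; now 155.4 226.4
-2 [-2.00531864e-01  9.79687134e-01  3.02869747e-04]
2 [-2.00531864e-01  9.79687134e-01  3.02869747e-04]
```

```bash
sed -i 's/L0=24.25/L0=23.05/;s/\[.002,0,-.004\]/[.0017,0,-.004]/' wp.py; python3 - <<'E'
from wp import *
where();go(-19,8,50);go(-17,9,48);go(-13,10.5,43)
E
```

```text
t 10.12 heel mm rack x -19.4 y -0.9 z 8.3 tilt 50.8 yawerr -0.01 roll 0.02 F [-0.7  0.3 -2.3] M [ 0.2  -0.79  0.06] w 0.0496
(-19, 8, 50) [0.5854 0.1156 0.1651] t 10.12 shift [ 0.    0.03 -0.04] turn [ 0.03 -0.16  0.  ] F [-0.7  0.3 -2.3] w 0.0496
(-17, 9, 48) [0.5872 0.116  0.1639] t 10.12 shift [ 0.06  0.04 -0.08] turn [ 0.11 -0.55  0.  ] F [-0.7  0.3 -2.3] w 0.0496
(-13, 10.5, 43) [0.591  0.1168 0.1597] t 10.12 shift [ 0.19  0.07 -0.22] turn [ 0.31 -1.53  0.  ] F [-0.7  0.3 -2.3] w 0.0496
```

>>> {"api": "send_rows", "payload": {"commands": [[0.03,0.02,-0.04,0.06,-0.28,0,1],[0.03,0.02,-0.04,0.05,-0.27,0,1],[0,0,0,0,0,0,1]], "grip_force": 50}}

```text
time: 10.37
ee_pos: [0.5874, 0.1159, 0.1629]
eef_rot: [-0.098, 0.972, -0.022, -0.214]
ft_force: [-0.2, -0.4, -3.6]
width: 0.0496
```

```bash
python3 - <<'E'
from wp import *
where();go(-15,10,46);go(-13,10.5,43);go(-12,11,40)
E
```

```text
t 10.37 heel mm rack x -16.7 y -0.1 z 8.1 tilt 47.9 yawerr -0.01 roll -0.01 F [-0.2 -0.4 -3.6] M [ 0.17 -0.66 -0.06] w 0.0496
(-15, 10, 46) [0.589  0.1164 0.1626] t 10.37 shift [ 0.05  0.01 -0.01] turn [ 0.08 -0.38  0.  ] F [-0.2 -0.4 -3.6] w 0.0496
(-13, 10.5, 43) [0.591  0.1168 0.1597] t 10.37 shift [ 0.12  0.03 -0.11] turn [ 0.2  -0.97  0.  ] F [-0.2 -0.4 -3.6] w 0.0496
(-12, 11, 40) [0.5921 0.117  0.1568] t 10.37 shift [ 0.16  0.04 -0.21] turn [ 0.32 -1.56  0.  ] F [-0.2 -0.4 -3.6] w 0.0496
```

>>> {"api": "send_rows", "payload": {"commands": [[0.03,0.01,0.01,0.04,-0.19,0,1],[0.03,0.01,0.01,0.04,-0.19,0,1],[0,0,0,0,0,0,1]]}}

```text
time: 10.62
ee_pos: [0.5892, 0.1165, 0.1632]
eef_rot: [-0.099, 0.975, -0.02, -0.197]
ft_force: [-0.0, -0.2, -3.5]
width: 0.0496
```

```bash
python3 - <<'E'
from wp import *
from plan import clr
where();go(-13,10.5,43);go(-12,11,40)
for x,z,t in[(-13,10.5,43),(-13,11.5,43),(-12,11,40),(-11,11,38),(-11,11,40)]:print(x,z,t,round(float(clr(x,z,t)),2))
E
```

```text
t 10.62 heel mm rack x -14.8 y 0.1 z 10.6 tilt 45.9 yawerr -0.01 roll -0.01 F [-0.  -0.2 -3.5] M [ 0.18 -0.59 -0.01] w 0.0496
(-13, 10.5, 43) [0.591  0.1168 0.1597] t 10.62 shift [ 0.06  0.01 -0.12] turn [ 0.12 -0.57  0.  ] F [-0.  -0.2 -3.5] w 0.0496
(-12, 11, 40) [0.5921 0.117  0.1568] t 10.62 shift [ 0.1   0.02 -0.21] turn [ 0.24 -1.16  0.  ] F [-0.  -0.2 -3.5] w 0.0496
-13 10.5 43 2.67
-13 11.5 43 2.27
-12 11 40 2.28
-11 11 38 2.38
-11 11 40 2.02
```

>>> {"api": "send_rows", "payload": {"commands": [[0.03,0,-0.05,0.06,-0.29,0,1],[0.03,0.01,-0.05,0.06,-0.29,0,1],[0.02,0,-0.05,0.06,-0.29,0,1],[0.02,0.01,-0.04,0.06,-0.29,0,1],[0,0,0,0,0,0,1]]}}

```text
time: 11.03
ee_pos: [0.5922, 0.117, 0.157]
eef_rot: [-0.1, 0.984, -0.015, -0.145]
ft_force: [-0.6, -0.4, -2.1]
width: 0.0497
```

```bash
python3 - <<'E'
from wp import *
where();go(-12,11,40);go(-9,11,34);go(-7,10.5,30)
E
```

```text
t 11.03 heel mm rack x -11.9 y -0.0 z 11.5 tilt 39.8 yawerr -0.01 roll -0.00 F [-0.6 -0.4 -2.1] M [ 0.12 -0.44 -0.02] w 0.0497
(-12, 11, 40) [0.5921 0.117  0.1568] t 11.03 shift [-0.    0.   -0.01] turn [-0.01  0.03  0.  ] F [-0.6 -0.4 -2.1] w 0.0497
(-9, 11, 34) [0.5959 0.1178 0.15  ] t 11.03 shift [ 0.12  0.03 -0.24] turn [ 0.23 -1.14  0.  ] F [-0.6 -0.4 -2.1] w 0.0497
(-7, 10.5, 30) [0.5988 0.1184 0.145 ] t 11.03 shift [ 0.22  0.05 -0.4 ] turn [ 0.39 -1.93  0.  ] F [-0.6 -0.4 -2.1] w 0.0497
```

>>> {"api": "send_rows", "payload": {"commands": [[0.04,0.01,-0.06,0.07,-0.32,0,1],[0.04,0.01,-0.07,0.06,-0.32,0,1],[0.04,0.01,-0.07,0.07,-0.32,0,1],[0.03,0.01,-0.07,0.06,-0.32,0,1],[0.04,0.01,-0.07,0.07,-0.32,0,1],[0.03,0,-0.06,0.06,-0.33,0,1],[0,0,0,0,0,0,1]]}}

```text
time: 11.62
ee_pos: [0.5982, 0.1182, 0.1445]
eef_rot: [-0.1, 0.993, -0.006, -0.061]
ft_force: [0.3, 0.5, -2.4]
width: 0.0498
```

```bash
python3 - <<'E'
from wp import *
where();go(-7,10.5,30);go(-4,8,20);go(-3,6.5,14)
E
```

```text
t 11.62 heel mm rack x -7.6 y -0.0 z 9.9 tilt 30.0 yawerr -0.02 roll -0.04 F [ 0.3  0.5 -2.4] M [ 0.05 -0.13  0.01] w 0.0498
(-7, 10.5, 30) [0.5988 0.1184 0.145 ] t 11.62 shift [0.02 0.   0.02] turn [ 0.01 -0.01  0.  ] F [ 0.3  0.5 -2.4] w 0.0498
(-4, 8, 20) [0.6054 0.1197 0.1318] t 11.62 shift [ 0.24  0.05 -0.43] turn [ 0.41 -1.97  0.  ] F [ 0.3  0.5 -2.4] w 0.0498
(-3, 6.5, 14) [0.6094 0.1206 0.1242] t 11.62 shift [ 0.37  0.08 -0.68] turn [ 0.65 -3.14  0.  ] F [ 0.3  0.5 -2.4] w 0.0498
```

>>> {"api": "send_rows", "payload": {"commands": [[0.05,0.01,-0.07,0.07,-0.33,0,1],[0.04,0.01,-0.07,0.07,-0.33,0,1],[0.04,0.01,-0.07,0.07,-0.33,0,1],[0.04,0.01,-0.07,0.07,-0.33,0,1],[0.04,0.01,-0.07,0.06,-0.33,0,1],[0.04,0.01,-0.07,0.07,-0.33,0,1],[0,0,0,0,0,0,1]]}}

```text
time: 12.2
ee_pos: [0.6049, 0.1196, 0.1313]
eef_rot: [-0.1, 0.995, 0.002, 0.024]
ft_force: [-0.2, 0.8, -3.3]
width: 0.0497
```

```bash
python3 - <<'E'
from wp import *
where();go(-4,8,20);go(-3,6,12)
im=r.camera("wrist");cv2.imwrite("pics/c15.png",cv2.resize(im[140:260,190:370],None,fx=4,fy=4,interpolation=cv2.INTER_CUBIC))
E
```

```text
t 12.20 heel mm rack x -4.3 y -0.1 z 7.2 tilt 20.3 yawerr -0.04 roll -0.05 F [-0.2  0.8 -3.3] M [ 0.04  0.16 -0.02] w 0.0497
(-4, 8, 20) [0.6054 0.1197 0.1318] t 12.2 shift [0.01 0.   0.01] turn [ 0.02 -0.06  0.01] F [-0.2  0.8 -3.3] w 0.0497
(-3, 6, 12) [0.6106 0.1208 0.1217] t 12.2 shift [ 0.19  0.04 -0.32] turn [ 0.34 -1.63  0.01] F [-0.2  0.8 -3.3] w 0.0497
```

View pics/c15.png

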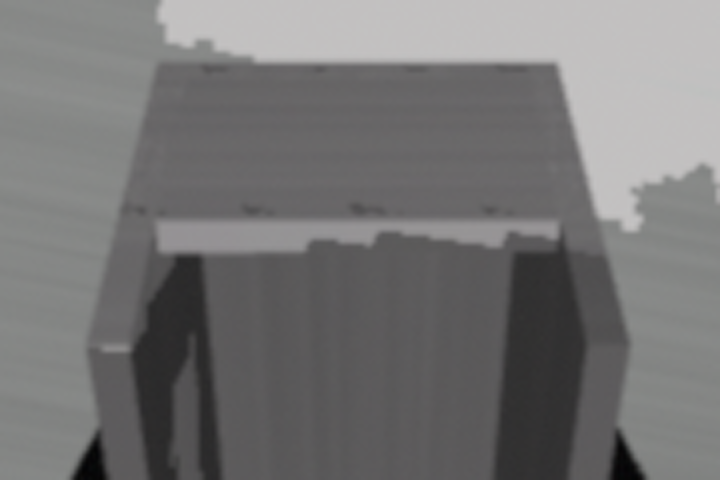

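>>> {"api": "send_rows", "payload": {"commands": [[0.04,0.01,-0.06,0.07,-0.32,0,1],[0.04,0.01,-0.06,0.07,-0.33,0,1],[0.04,0.01,-0.06,0.07,-0.33,0,1],[0.04,0.01,-0.06,0.07,-0.33,0,1],[0.04,0.01,-0.06,0.07,-0.32,0,1],[0,0,0,0,0,0,1]]}}

```text
time: 12.75
ee_pos: [0.6118, 0.1212, 0.1227]
eef_rot: [-0.1, 0.991, 0.009, 0.092]
ft_force: [-0.1, -0.2, -2.9]
width: 0.0492
```

```bash
python3 - <<'E'
from wp import *
where();go(-3,6,12);go(-2,3.5,5);go(-2,2.5,0);print(r.read_state()["joint_positions"])
E
```

```text
t 12.75 heel mm rack x -1.4 y 0.1 z 6.5 tilt 12.4 yawerr -0.05 roll -0.00 F [-0.1 -0.2 -2.9] M [-0.03  0.42 -0.03] w 0.0492
(-3, 6, 12) [0.6106 0.1208 0.1217] t 12.75 shift [-0.04 -0.01 -0.03] turn [ 0.02 -0.09  0.01] F [-0.1 -0.2 -2.9] w 0.0492
(-2, 3.5, 5) [0.6161 0.1219 0.1127] t 12.75 shift [ 0.14  0.02 -0.33] turn [ 0.3  -1.46  0.01] F [-0.1 -0.2 -2.9] w 0.0492
(-2, 2.5, 0) [0.6198 0.1227 0.1075] t 12.75 shift [ 0.27  0.05 -0.51] turn [ 0.5  -2.44  0.01] F [-0.1 -0.2 -2.9] w 0.0492
[-0.45557838  0.27061777  0.20765699  1.77956119 -0.05586403  0.91253195
  1.54164876]
```

>>> {"api": "send_rows", "payload": {"commands": [[0.02,0,-0.06,0.06,-0.29,0,1],[0.03,0.01,-0.07,0.06,-0.29,0,1],[0.03,0,-0.07,0.06,-0.29,0,1],[0.03,0.01,-0.07,0.06,-0.29,0,1],[0.03,0,-0.06,0.06,-0.3,0,1],[0,0,0,0,0,0,1]]}}

```text
time: 13.25
ee_pos: [0.617, 0.1217, 0.1131]
eef_rot: [-0.099, 0.983, 0.015, 0.152]
ft_force: [-0.4, -0.6, -2.8]
width: 0.0499
```

```bash
python3 - <<'E'
from wp import *
where();go(-2,3.5,5);go(-2,2.5,0)
E
```

```text
t 13.25 heel mm rack x -0.8 y -0.4 z 3.5 tilt 5.5 yawerr -0.09 roll -0.05 F [-0.4 -0.6 -2.8] M [-0.07  0.61 -0.06] w 0.0499
(-2, 3.5, 5) [0.6161 0.1219 0.1127] t 13.25 shift [-0.03  0.01 -0.01] turn [ 0.03 -0.09  0.02] F [-0.4 -0.6 -2.8] w 0.0499
(-2, 2.5, 0) [0.6198 0.1227 0.1075] t 13.25 shift [ 0.09  0.03 -0.19] turn [ 0.23 -1.07  0.02] F [-0.4 -0.6 -2.8] w 0.0499
```

Still no contact. Continue to level.

>>> {"api": "send_rows", "payload": {"commands": [[0.02,0.01,-0.05,0.06,-0.27,0,1],[0.02,0.01,-0.05,0.06,-0.27,0.01,1],[0.02,0.01,-0.05,0.06,-0.27,0.01,1],[0.02,0,-0.04,0.05,-0.26,0,1],[0,0,0,0,0,0,1]]}}

```text
time: 13.67
ee_pos: [0.6207, 0.1225, 0.1082]
eef_rot: [-0.099, 0.976, 0.019, 0.195]
ft_force: [0.1, 0.2, -2.5]
width: 0.0496
```

```bash
python3 - <<'E'
from wp import *
where();go(-2,2.5,0);go(0,0,0)
im=r.camera("wrist");cv2.imwrite("pics/w16.png",im)
im=r.camera("scene");cv2.imwrite("pics/c16.png",cv2.resize(im[220:310,210:340],None,fx=6,fy=6,interpolation=cv2.INTER_CUBIC))
E
```

```text
t 13.67 heel mm rack x -0.8 y -0.3 z 2.8 tilt 0.5 yawerr -0.04 roll -0.05 F [ 0.1  0.2 -2.5] M [-0.11  0.74 -0.05] w 0.0496
(-2, 2.5, 0) [0.6198 0.1227 0.1075] t 13.67 shift [-0.03  0.01 -0.02] turn [ 0.03 -0.1   0.01] F [ 0.1  0.2 -2.5] w 0.0496
(0, 0, 0) [0.6218 0.1231 0.105 ] t 13.67 shift [ 0.04  0.02 -0.11] turn [ 0.03 -0.1   0.01] F [ 0.1  0.2 -2.5] w 0.0496
```

View pics/c16.png

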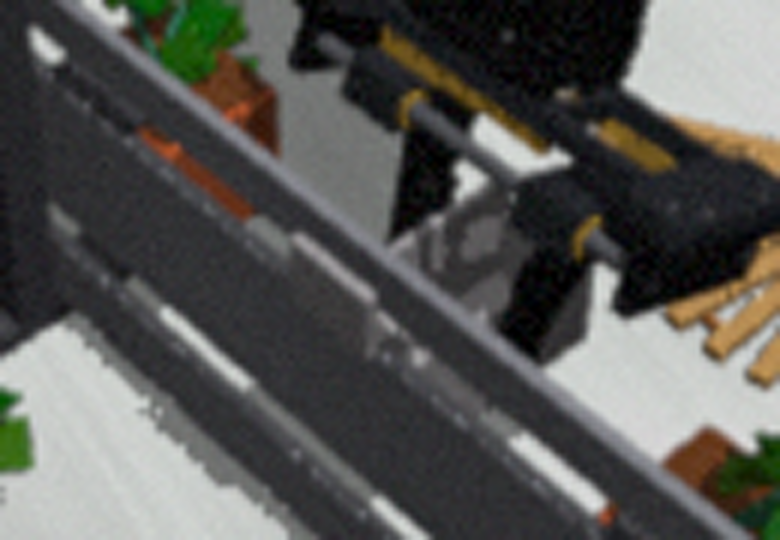

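>>> {"api": "send_rows", "payload": {"commands": [[0,0.01,-0.06,0.03,-0.1,0,1],[0,0,0,0,0,0,1]]}}

```text
time: 13.93
ee_pos: [0.6221, 0.1232, 0.1075]
eef_rot: [-0.098, 0.975, 0.02, 0.199]
ft_force: [0.6, 1.1, -2.1]
width: 0.0498
```

>>> {"api": "send_rows", "payload": {"commands": [[0,0,-0.05,0,0,0,1],[0,0,0,0,0,0,1]]}}

```text
time: 14.1
ee_pos: [0.6222, 0.1234, 0.1059]
eef_rot: [-0.099, 0.975, 0.02, 0.198]
ft_force: [-0.1, -0.3, -2.7]
width: 0.0496
```

```bash
python3 - <<'E'
from wp import *
where();go(0,0,0)
E
```

```text
t 14.10 heel mm rack x 0.5 y 0.1 z 0.9 tilt 0.1 yawerr -0.03 roll -0.00 F [-0.1 -0.3 -2.7] M [-0.11  0.73  0.06] w 0.0496
(0, 0, 0) [0.6218 0.1231 0.105 ] t 14.1 shift [-0.01 -0.01 -0.03] turn [ 0.   -0.02  0.01] F [-0.1 -0.3 -2.7] w 0.0496
```

>>> {"api": "send_rows", "payload": {"commands": [[0,0,-0.05,0,0,0,1],[0,0,0,0,0,0,1]]}}

```text
time: 14.27
ee_pos: [0.6224, 0.1234, 0.1054]
eef_rot: [-0.098, 0.975, 0.02, 0.198]
ft_force: [-2.4, -0.1, -0.7]
width: 0.0495
```

>>> {"api": "send_rows", "payload": {"commands": [[0,0,-0.05,0,0,0,1],[0,0,0,0,0,0,1]]}}

```text
time: 14.43
ee_pos: [0.6224, 0.1234, 0.1056]
eef_rot: [-0.098, 0.975, 0.02, 0.198]
ft_force: [-0.3, 0.1, -3.2]
width: 0.0497
```

```bash
python3 - <<'E'
from wp import *
where()
E
```

```text
t 14.43 heel mm rack x 0.7 y 0.0 z 0.6 tilt 0.1 yawerr -0.07 roll 0.06 F [-0.3  0.1 -3.2] M [-0.1   0.78  0.07] w 0.0497
```

>>> {"api": "send_rows", "payload": {"commands": [[0,0,-0.08,0,0,0,1],[0,0,-0.04,0,0,0,1]]}}

```text
time: 14.6
ee_pos: [0.6222, 0.1233, 0.1047]
eef_rot: [-0.098, 0.975, 0.021, 0.198]
ft_force: [-13.1, -2.5, 12.8]
width: 0.0495
```

>>> {"api": "send_rows", "payload": {"commands": [[0,0,-0.08,0,0,0,1]]}}

```text
time: 14.68
ee_pos: [0.6223, 0.1233, 0.1045]
eef_rot: [-0.098, 0.975, 0.021, 0.199]
ft_force: [-33.2, -6.9, 38.9]
width: 0.0497
```

```bash
python3 - <<'E'
from wp import *
where()
im=r.camera("wrist");cv2.imwrite("pics/w17.png",im)
cv2.imwrite("pics/c17.png",cv2.resize(im[140:260,190:370],None,fx=4,fy=4,interpolation=cv2.INTER_CUBIC))
E
```

```text
t 14.68 heel mm rack x 0.5 y -0.1 z -0.5 tilt 0.0 yawerr -0.08 roll 0.15 F [-33.2  -6.9  38.9] M [-0.91  3.24  0.1 ] w 0.0497
```

View pics/c17.png

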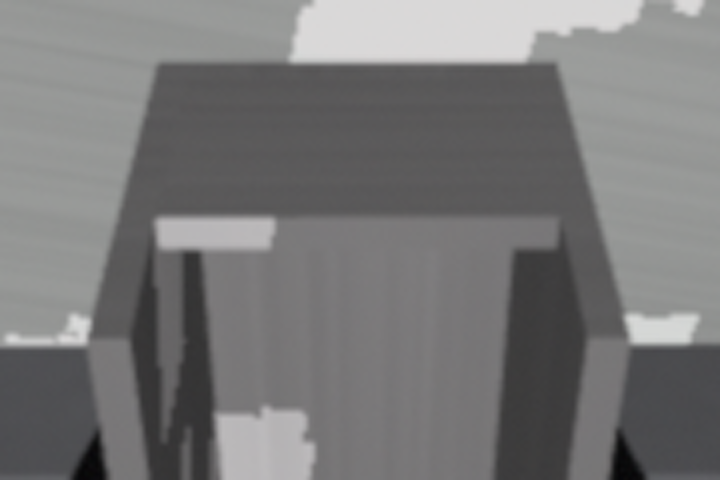

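>>> {"api": "send_rows", "payload": {"commands": [[0,0,0,0,0,0,1],[0,0,0,0,0,0,1]]}}

```text
time: 14.9
ee_pos: [0.6223, 0.1234, 0.1059]
eef_rot: [-0.098, 0.975, 0.022, 0.199]
ft_force: [0.2, -1.0, -3.8]
width: 0.0494
```

```bash
python3 - <<'E'
from wp import *
where()
E
```

```text
t 14.90 heel mm rack x 0.5 y 0.0 z 1.0 tilt -0.1 yawerr -0.08 roll 0.19 F [ 0.2 -1.  -3.8] M [-0.07  0.77 -0.01] w 0.0494
```

>>> {"api": "send_rows", "payload": {"commands": [[0,0,-0.03,0,0,0,1],[0,0,-0.03,0,0,0,1],[0,0,0,0,0,0,1]], "grip_force": 4}}

```text
time: 15.15
ee_pos: [0.6224, 0.1234, 0.1041]
eef_rot: [-0.098, 0.975, 0.022, 0.199]
ft_force: [-3.1, -1.2, 2.4]
width: 0.0502
```

```bash
python3 - <<'E'
from wp import *
where()
E
```

```text
t 15.15 heel mm rack x 0.6 y -0.0 z -0.8 tilt -0.1 yawerr -0.08 roll 0.19 F [-3.1 -1.2  2.4] M [-0.16  1.06 -0.02] w 0.0502
```

Seated under light contact. Open.

>>> {"api": "send_rows", "payload": {"commands": [[0,0,0,0,0,0,-0.3],[0,0,0,0,0,0,-0.3],[0,0,0,0,0,0,-0.6],[0,0,0,0,0,0,-0.8],[0,0,0,0,0,0,-0.8],[0,0,0,0,0,0,-0.8]]}}

```text
time: 15.65
ee_pos: [0.6243, 0.1239, 0.1048]
eef_rot: [-0.098, 0.974, 0.022, 0.201]
ft_force: [0.1, -0.8, 0.7]
width: 0.0745
```

```bash
python3 - <<'E'
from wp import *
where()
im=r.camera("wrist");cv2.imwrite("pics/w18.png",im)
E
```

```text
t 15.65 heel mm rack x 2.4 y 0.1 z 0.0 tilt -0.3 yawerr -0.07 roll 0.19 F [ 0.1 -0.8  0.7] M [ 0.02  0.48 -0.02] w 0.0745
```

View pics/w18.png

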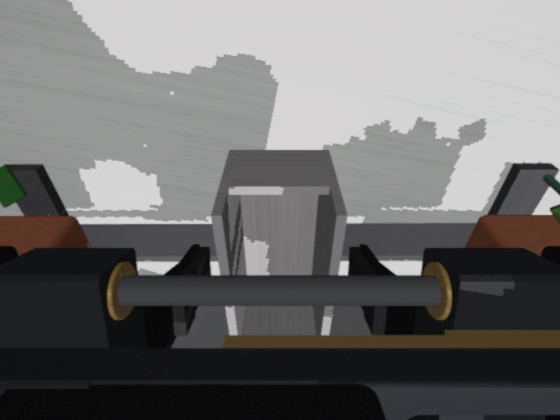

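>>> {"api": "send_rows", "payload": {"commands": [[-0.12,-0.02,0.28,0,0,0,-0.8],[-0.2,-0.04,0.46,0,0,0,-0.8],[-0.2,-0.04,0.46,0,0,0,-0.8],[-0.2,-0.04,0.46,0,0,0,-0.8],[-0.3,-0.06,0.46,0,0,0,-0.8],[-0.5,-0.1,0.46,0,0,0,-0.8],[-0.8,-0.16,0.46,0,0,0,-0.8],[-0.8,-0.16,0.46,0,0,0,-0.8],[0,0,0,0,0,0,-0.8]]}}

```text
time: 16.45
ee_pos: [0.5253, 0.1032, 0.2178]
eef_rot: [-0.097, 0.974, 0.021, 0.201]
ft_force: [0.9, 0.2, 0.5]
width: 0.0784
```

```bash
python3 - <<'E'
from wp import *
where()
import pickle;st=r.read_state();pickle.dump(st,open("w19.pkl","wb"))
im=r.camera("wrist");cv2.imwrite("pics/w19.png",im)
im=r.camera("scene");cv2.imwrite("pics/s19.png",im);cv2.imwrite("pics/c19.png",cv2.resize(im[220:310,210:340],None,fx=6,fy=6,interpolation=cv2.INTER_CUBIC))
print(st["ee_pos"])
E
```

```text
t 16.45 heel mm rack x -98.8 y -0.4 z 113.0 tilt -0.3 yawerr -0.17 roll 0.13 F [0.9 0.2 0.5] M [-0.05  0.39 -0.  ] w 0.0784
[0.52526909 0.10316747 0.2177697 ]
```

View pics/w19.png

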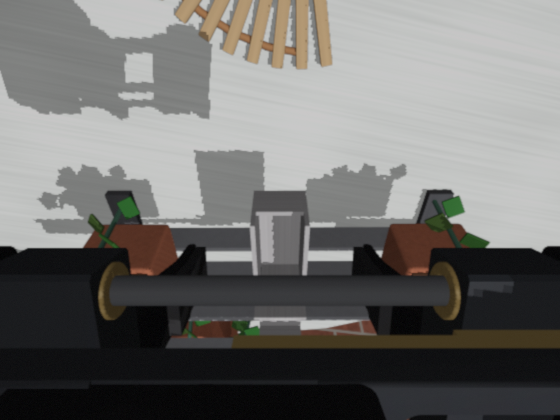

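View pics/c19.png

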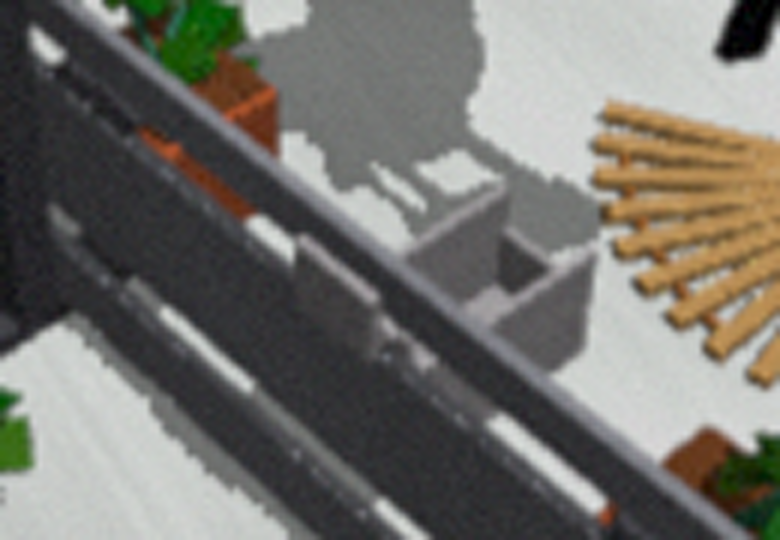

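View pics/s19.png

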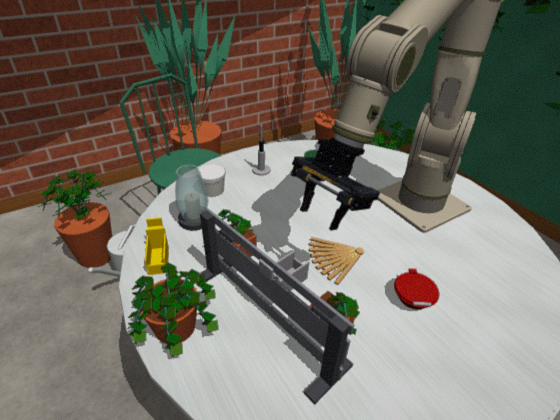

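```bash
python3 - <<'E'
from wp import *
import pickle
st=pickle.load(open("w19.pkl","rb"))
pts={"lip top back +":(64,20,72.5),"lip top back -":(64,-20,72.5),"front top +":(-50,25,27.5),"front top -":(-50,-25,27.5),"front bot +":(-50,25,-27.5),"front bot -":(-50,-25,-27.5),"frontwall inner":(-50,0,7.5)}
for h,t in[((0,0,0),0),((0,0,0),5),((0,0,.003),0)]:
  print(h,t)
  for k,L in pts.items():
    Rb=Ro.from_euler('y',t,degrees=True);l=Rb.apply((np.array(L)-[50,0,42.5])/1e3)+h+[0,0,.1505]
    X=pose(RP,[l]);a=(proj("scene",X)[0]-[210,220]+.5)*6;print("  ",k,a.round(0),proj("wrist",X,st)[0].round(1))
im=cv2.imread("pics/w19.png");cv2.imwrite("pics/c20.png",cv2.resize(im[180:340,180:380],None,fx=4,fy=3.75,interpolation=cv2.INTER_CUBIC))
E
```

```text
(0, 0, 0) 0
   lip top back + [364. 311.] [301.1 352.8]
   lip top back - [287. 247.] [258.2 353. ]
   front top + [594. 249.] [309.4 228.9]
   front top - [500. 180.] [248.6 229.1]
   front bot + [584. 348.] [305. 191.]
   front bot - [494. 278.] [252.7 191.3]
   frontwall inner [543. 251.] [279.  213.9]
(0, 0, 0) 5
   lip top back + [358. 317.] [300.9 352.8]
   lip top back - [282. 253.] [258.4 353. ]
   front top + [597. 232.] [310.2 235.2]
   front top - [503. 163.] [247.8 235.5]
   front bot + [595. 325.] [306.  191.4]
   front bot - [505. 256.] [251.8 191.7]
   frontwall inner [549. 231.] [279.  217.9]
(0, 0, 0.003) 0
   lip top back + [364. 305.] [301.2 355.9]
   lip top back - [287. 241.] [258. 356.]
   front top + [595. 244.] [309.6 231.3]
   front top - [501. 175.] [248.4 231.6]
   front bot + [584. 342.] [305.2 192.8]
   front bot - [494. 273.] [252.5 193.1]
   frontwall inner [544. 245.] [279.  216.1]
```

View pics/c20.png

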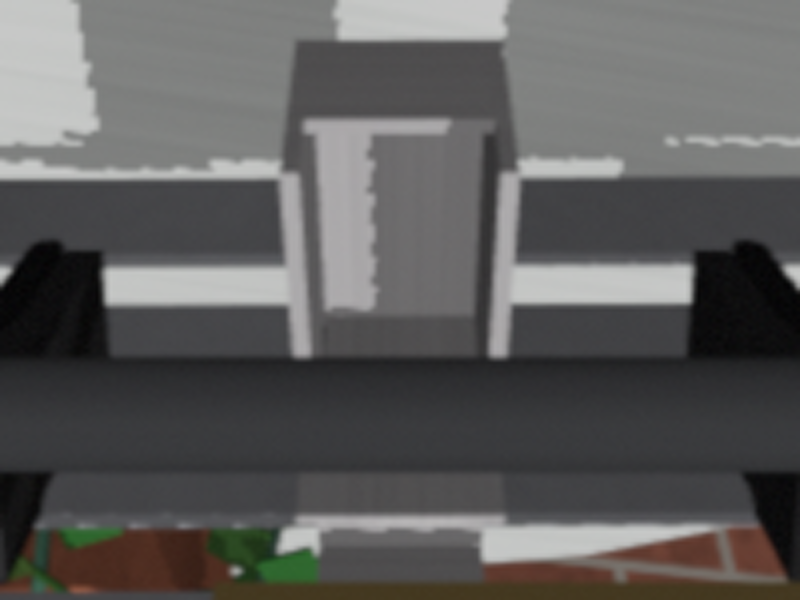

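>>> {"api": "send_rows", "payload": {"commands": [[0,0,0.8,0.19,-0.98,0,-0.8],[0,0,0.8,0.19,-0.98,0,-0.8],[0.2,0,0.7,0.19,-0.98,0,-0.8],[0,0,0,0,0,0,-0.8],[0,0,0,0,0,0,-0.8]]}}

```text
time: 16.97
ee_pos: [0.5344, 0.1042, 0.2837]
eef_rot: [-0.095, 0.94, 0.032, 0.328]
ft_force: [-0.8, -0.7, -1.0]
width: 0.0782
```

```bash
python3 - <<'E'
from wp import *
import pickle;st=r.read_state();pickle.dump(st,open("w21.pkl","wb"))
im=r.camera("wrist");cv2.imwrite("pics/w21.png",im)
print(st["ee_pos"],st["time"])
cv2.imwrite("pics/c21.png",cv2.resize(im[90:245,180:380],None,fx=4,fy=3.8,interpolation=cv2.INTER_CUBIC))
E
```

```text
[0.53440377 0.10424254 0.28370031] 16.9667
```

View pics/c21.png

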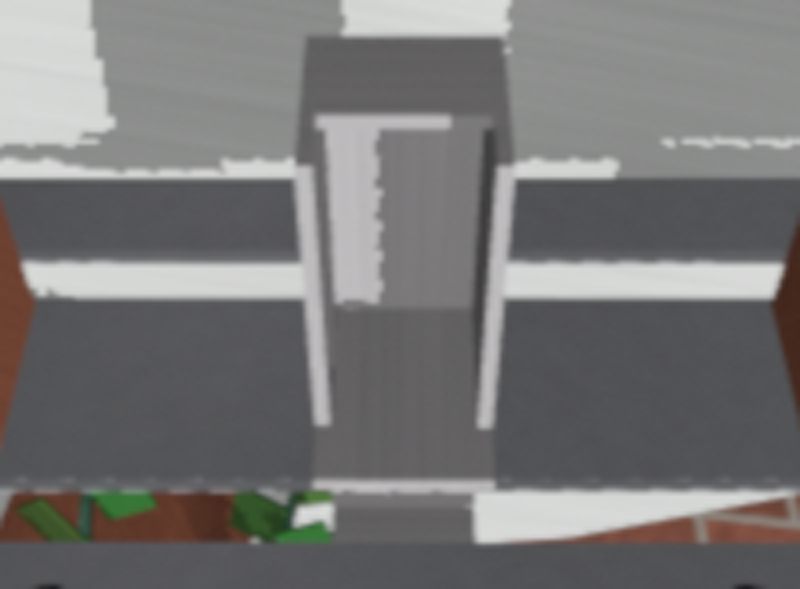

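```bash
python3 - <<'E'
from wp import *
import pickle
st=pickle.load(open("w21.pkl","rb"))
cv=lambda u,v:np.array([(u+.5)/4-.5+180,(v+.5)/3.8-.5+90])
# slat rows (at image u=250 crop & 650)
def rowat(RPx,dz,u,x,z):
    ys=np.linspace(-.1,.1,41);q=proj("wrist",pose(RPx,np.c_[0*ys+x,ys,0*ys+z+dz]),st);return np.interp(u,*q[np.argsort(q[:,0])].T)
SL=[(200,300,0,.075),(600,300,0,.075),(200,543,0,.172),(600,543,0,.172)]
def fs(q):
    return [rowat([RP[0]+q[0],RP[1],RP[2]+q[1]],q[2],cv(u,v)[0],x,z)-cv(u,v)[1] for u,v,x,z in SL]
s=least_squares(fs,[0,0,0]);print("slat bias",s.x,np.round(s.fun,2))
# with dz fixed
s2=least_squares(lambda q:fs([q[0],q[1],.0005]),[0,0]);print("fixed dz",s2.x,np.round(s2.fun,2))
B=[(307,38,(-50,-25,0)),(505,38,(-50,25,0)),(295,164,(-50,-25,55)),(515,164,(-50,25,55)),(330,306,(46,-21,4)),(475,308,(46,21,4)),(313,481,(46,-25,75)),(495,481,(46,25,75)),(330,425,(46,-21,55)),(478,428,(46,21,55))]
RPx=[RP[0]+s2.x[0],RP[1],RP[2]+s2.x[1]]
def fb(q):
    o=[]
    for u,v,L in B:
        l=Ro.from_euler('zy',[q[4],q[3]]).apply((np.array(L)-[50,0,70])/1e3)+[q[0],q[1],q[2]+.1505]
        o.append(proj("wrist",pose(RPx,[l]),st)[0]-cv(u,v))
    return np.ravel(o)
for fix in(0,1):
    g=(lambda q:fb(q)) if not fix else (lambda q:fb([q[0],q[1],0,q[2],q[3]]))
    b=least_squares(g,[0,0,0,0,0][:5-fix]);print("bin (x,y,[z],tilt,yaw)",(b.x*np.r_[[1000]*(3-fix),57.3,57.3]).round(2));print(b.fun.reshape(-1,2).round(1).tolist())
E
```

```text
slat bias [ 0.00447282 -0.00110768 -0.00156514] [ 0.01 -0.01 -0.02  0.02]
fixed dz [ 0.00184071 -0.0011031 ] [-0.25 -0.28  0.28  0.31]
bin (x,y,[z],tilt,yaw) [-2.52  0.54 -0.69 -2.16 -0.22]
[[-0.1, -0.6], [-0.3, -0.5], [0.2, 0.2], [0.2, 0.4], [1.4, 0.6], [-0.9, 0.2], [-0.1, -0.4], [-0.1, -0.3], [-0.1, 0.6], [-0.2, -0.1]]
bin (x,y,[z],tilt,yaw) [-3.15  0.54 -2.14 -0.22]
[[-0.2, -0.8], [-0.2, -0.6], [0.1, 0.2], [0.3, 0.3], [1.3, 0.6], [-0.9, 0.2], [-0.1, -0.2], [-0.1, -0.1], [-0.1, 0.7], [-0.1, -0.0]]
```

```bash
python3 - <<'E'
from wp import *
a=cv2.imread("pics/s19.png");im=r.camera("scene");z=cv2.imread("pics/scene0.png")
cv2.imwrite("pics/s22.png",im)
R=lambda i:i[225:285,255:315].astype(int)
print("bin region diff p95 vs s19",np.percentile(abs(R(a)-R(im)).max(2),[50,95]))
for n,(u,v) in dict(lamp=(190,195),pot=(210,180),lighter=(261,158),yellow=(157,245),rackL=(205,240),rackR=(335,340),dish=(416,290),trivet=(335,257)).items():
    d=abs(z[v-22:v+22,u-20:u+20].astype(int)-im[v-22:v+22,u-20:u+20]).max(2);print(n,np.percentile(d,[50,95]))
print(r.read_state()["time"])
t=r.camera("top");cv2.imwrite("pics/t22.png",t)
E
```

```text
bin region diff p95 vs s19 [ 5. 87.]
lamp [3. 7.]
pot [3. 7.]
lighter [3. 8.]
yellow [3. 7.]
rackL [ 4. 11.]
rackR [ 5. 12.]
dish [58. 88.]
trivet [3. 7.]
17.0667
```

View pics/s22.png

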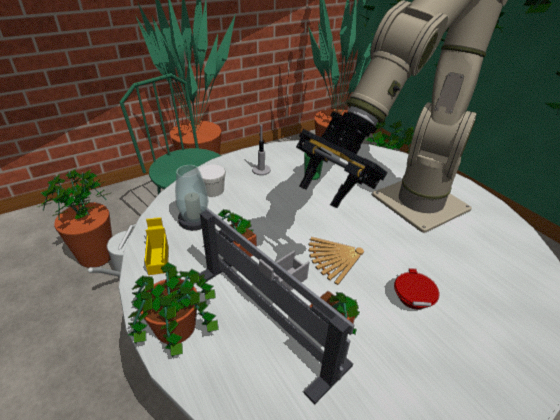

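```bash
python3 -c "
from bench import r
print(r.close_job())"
```

```text
the job is handed in; nothing more can be done
None
```

The grey bin is hung on the rack and released, but its back does not sit perfectly flat: it tips about 2° front-down. I handed the job in at 17 s.

**What I did**
- I gripped the bin across its width and tilted it about 52° front-up.
- I put the lip in through the gap and touched the middle slat. The slats are within about 1 mm of nominal.
- I turned the bin down behind the top slat, pressed it home until I felt firm contact (about 39 N up, 33 N back) and opened the fingers.

**What the last checks showed**
- **Position:** the lip stands behind the top slat and the tongue rests on the middle slat. The bin is within 1 mm of midway between the planters.
- **Seat:** it was flat while I pressed it. After release, a fit to the last wrist picture puts the heel about 3 mm out and the bin 2.1° front-down. That matches the bin settling into the lip's 3 mm of play under its own weight. I did not push it again, because I expected it to slide back to the same place.
- **Bystanders:** the lamp, pot, lighter, trivet, yellow bin and rack look unchanged against the first picture. The dish area did differ; I put that down to the arm's shadow having moved, since the dish itself looks to be in the same place. I did not check the tumbler.
- **Grip:** the bin turned about 1° in the grip when I touched the middle slat, and I corrected for it.

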